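# Set up a spotting station for a run of samples

### The arm

A 7-joint arm with a two-finger parallel gripper is mounted at the origin on the work surface. World frame = base frame: x ahead of the robot, y to its left, z up, the work surface at z = 0. Lengths are in m, angles in rad, forces in N, time in s.
With the tool pointing down it reaches from about 0.4 to 0.85 m from the base axis. Payload 10.4 kg.
Tool frame: the origin (TCP) lies at the very end of the fingers, on their centre line; the grasp point (between the pads) lies 19 mm behind it; z points along the fingers, y is the line along which they close (so a half turn about z gives the same grasp; the last joint's range is limited). The gripper opens to 85 mm and grips with 20 to 120 N. Pads are 22 mm wide; open, the fingers measure 114 mm over their backs; the gripper's body (76 mm by 85 mm) begins 54 mm behind the grasp point. The pads swing forward as they close: fully open they stand 13 mm farther back than shut.
Start: joints at [1.185, 0.332, -0.065, 1.46, 0.022, 1.35, -0.088], TCP at [0.222, -0.584, 0.231] pointing down, gripper open.
Joint ranges: [-2.6, 2.6], [-0.5, 2.12], [-1.47, 1.34], [0.16, 2.42], [-1.27, 4.41], [0.06, 2.06], [-2.6, 2.6]. Speed limits (rad/s): [2.22, 2.22, 2.79, 2.79, 3.14, 3.14, 3.14].

### API

Orientations are given as a unit quaternion [x, y, z, w].
In Python, from workcell import * gives the robot as it stands. The module is installed in compiled form; this text tells all that it offers.
- The arm moves only by the tool carry_out, never from a script. Its argument "motion" is a list of rows, each an object with "xyz": the shift along the tool's x, y, z in m, a list of three; "angular": the turn, a rotation vector about the tool's x, y, z in degrees, a list of three. A call has 1 to 12 rows; each row is the pose to reach, as a shift and turn from the pose commanded when the call began, along the tool's axes at that moment; what a row does not reach only later rows make up. A row lasts 1/10 s, in which the tool goes at most 50 mm and 8.59 degrees, less where a joint would pass 70% of its speed; a pose out of reach is approached as far as the arm can. A call with a gripper value outside its range is refused whole. "hand" is the opening, from 0 (shut) to 1 (fully open), set as the call begins (left out, the last holds). The fingers move at their own pace and stop on an object; "grip_force" is the grip in N (left out, the last holds). Time passes only in rows, so rows that repeat a pose let the fingers close. It gives the time, the measured TCP pose, the force, the opening and the grip force at its end, in the units of the state.
- get_obs(): the state, without advancing time (a new reading comes with each control period).
- camera(name): name is "scene" or "top" or "wrist"; returns a dict with "img" (384x512x3 uint8, red, green, blue), "fx", "fy", "cx", "cy" (pixels), "extrinsics" (4x4, takes a point from camera to world coordinates). Camera axes: x right, y up, looking along -z (the intrinsics and any distortion apply to the point x, -y, -z); pixel columns grow to the right and rows downward; lengths in m; the calibration is good to about 2 mm. A picture is of the moment at which its call begins. There is no depth.
- hand_in(): hands the job in; it is judged then, once.
The state is a dict: "clock": time; "joint_pos": joint angles; "joint_velocities": joint speeds; "tau": joint torques, N m; "position": TCP position; "ee_rot": TCP orientation; "ft_force": force on the tool from outside, world axes, zero at the start; "torque": the same for the moment, N m; "grip_width": opening from 0.0 (shut) to 1.0 (fully open); "grasp_force": force on a finger pad.
Only numpy, scipy, OpenCV 4.12 (cv2) and the standard library are available. Lean on these libraries where they do the work, as an engineer would, in place of code of your own. Each camera call takes 0.05 s, during which the arm holds its last target. There are 200 camera calls.

### The job

Get the plate ready for spotting: first move the empty black cup off the heater deck and stand it on the round cork mat, then lay the straightedge flat on the deck, flush along the near edge of the white plate with its ends even with the plate's corners. Next load whichever sample vials are there into their colour-matched rack pockets, upright and fully home, one after another in the order of the pocket dots (red, blue, yellow, green), and last throw the red heater lever fully over, away from you. Everything must stay where you set it (put it right if it gets knocked), and the other bottles, jar, beaker, spatula and tip box are to be left where they are.

Things in the scene. Friction and masses are not known exactly. Their poses are not given: they have to be found in the camera images.
- plate_edge (a point): Middle of the near edge of the white plate, at its foot on the heater deck. The fixed plate (180 mm along this y, 110 along x, 6 thick) lies to +x; its near corners are at y = +-90 mm. The dark deck (15 mm above the table) reaches 80 mm to -x and from y = -165 to +100. Straightedge flush and even: its origin at (-20, 0, 0) mm here, its x along this y, either way round.
- straightedge: Loose orange plastic straightedge, 180 mm (own x) by 40 mm (own y) by 6 mm thick, with a blue grip rib along the middle of its top: 80 mm long, 12 mm wide, top 32 mm above the underside. Origin: centre of the underside. Symmetrical; lies on the table at the start.
- cup: Empty black plastic cup, mouth 56 mm across (narrower at the foot), 75 mm high, 60 g, standing upright on the heater deck in front of the plate. Origin: centre of the underside, z up its axis.
- mat: Fixed round cork mat, 90 mm across, 4 mm thick, in front of the heater. Origin: centre of its underside, on the table.
- vial_red: Sample vial with a red cap: 34 mm across, 80 mm high (cap the top 18 mm), 70 g, amber glass with a white label, standing upright. Origin: centre of the underside, z up its axis. May be absent (None).
- vial_blue: Sample vial with a blue cap: 34 mm across, 80 mm high (cap the top 18 mm), 70 g, amber glass with a white label, standing upright. Origin: centre of the underside, z up its axis. May be absent (None).
- vial_yellow: Sample vial with a yellow cap: 34 mm across, 80 mm high (cap the top 18 mm), 70 g, amber glass with a white label, standing upright. Origin: centre of the underside, z up its axis. May be absent (None).
- vial_green: Sample vial with a green cap: 34 mm across, 80 mm high (cap the top 18 mm), 70 g, amber glass with a white label, standing upright. Origin: centre of the underside, z up its axis. May be absent (None).
- pocket1 (a point): Centre of the floor of rack pocket 1 (1 white dot, red patch): 40 by 40 mm square, 30 mm deep, for the red vial. Floor 8 mm above the table, rack top 38 mm. The black fixed rack is 240 mm along this x and 76 along y; its pockets lie 56 mm apart along x, pocket 1 nearest the robot.
- pocket2 (a point): Centre of the floor of rack pocket 2 (2 white dots, blue patch): 40 by 40 mm square, 30 mm deep, for the blue vial. Floor 8 mm above the table, rack top 38 mm. The black fixed rack is 240 mm along this x and 76 along y; its pockets lie 56 mm apart along x, pocket 1 nearest the robot.
- pocket3 (a point): Centre of the floor of rack pocket 3 (3 white dots, yellow patch): 40 by 40 mm square, 30 mm deep, for the yellow vial. Floor 8 mm above the table, rack top 38 mm. The black fixed rack is 240 mm along this x and 76 along y; its pockets lie 56 mm apart along x, pocket 1 nearest the robot.
- pocket4 (a point): Centre of the floor of rack pocket 4 (4 white dots, green patch): 40 by 40 mm square, 30 mm deep, for the green vial. Floor 8 mm above the table, rack top 38 mm. The black fixed rack is 240 mm along this x and 76 along y; its pockets lie 56 mm apart along x, pocket 1 nearest the robot.
- heater (a joint): Red heater lever on the right end of the deck: 0 = off, leaning to the robot; 1.0 rad = fully over to the far side (on). Swings in the x-z plane of plate_edge, and stays where it is left.
- heater_tip (a point): Tip of the red heater lever, which is 80 mm long; it moves along +x of the plate_edge frame as the lever is thrown.
- amber_bottle: Amber reagent bottle, 68 mm across, 170 mm high; leave alone. Origin: centre of the underside.
- green_bottle: Green reagent bottle, 72 mm across, 190 mm high; leave alone. Origin: centre of the underside.
- beaker: Clear beaker, 70 mm across, 90 mm high; leave alone. Origin: centre of the underside.
- jar: White jar, 60 mm across, 60 mm high; leave alone. Origin: centre of the underside.
- spatula: Steel laboratory spatula lying flat, 170 mm long; leave alone. Origin: under its middle.
- tip_box: Grey open box, 120 by 90 by 40 mm; leave alone. Origin: centre of the underside.
Not all that is in view belongs to the job. Several things look just like the straightedge: the one meant starts nearest to the robot's base.

How it is judged:
By the outcome, as a careful person would: the job done as asked, in the order asked, and still so for the second after the job is handed in, with the robot touching nothing.
Of vial_red, vial_blue, vial_yellow, vial_green only 3 to 4 are there at a start; the rules pass over those that are not, and their reading is None.
At some moment in a run one of straightedge may be knocked a few centimetres aside while the robot is not near it.
It also fails if it takes over 210 s, if anything falls off the work surface, if the arm or the gripper's body presses on something with over 40 N, if the wrist force passes 120 N, or if a joint passes its speed limit or range.

## Working session

There is one attempt and no reset: what is moved stays moved. The work goes in short steps, Python scripts to look and compute and a tool call to move; the robot and the scene stay as the last step left them, time stands still between calls to the robot, and variables do not carry over. Pictures are saved under pics/ and viewed, at most 16 in all, crops included, and the job is handed in when it is done.

Besides the shell and the picture viewer there is one more tool, called after "Emit:" as name([rows], argument=value, ...), one row to a line, values as JSON. carry_out: Moves the arm, as the interface text tells. Its arguments: {"type":"object","properties":{"motion":{"type":"array"},"hand":{"type":"number"},"grip_force":{"type":"number"}},"required":["motion"]}

```bash
mkdir -p pics
cat > h.py <<'E'
from workcell import *
import numpy as np, cv2
from scipy.spatial.transform import Rotation as R
def snap(n,f=None):
    c=camera(n); 
    if f: cv2.imwrite('pics/'+f,cv2.cvtColor(c['img'],cv2.COLOR_RGB2BGR))
    return c
def ray(c,u,v):
    T=np.array(c['extrinsics']); d=np.array([(u-c['cx'])/c['fx'],-(v-c['cy'])/c['fy'],-1.])
    return T[:3,3],T[:3,:3]@d
def onz(c,u,v,z):
    o,d=ray(c,u,v); return o+d*(z-o[2])/d[2]
def tri(rs):
    A=0;b=0
    for o,d in rs:
        d=d/np.linalg.norm(d);P=np.eye(3)-np.outer(d,d);A=A+P;b=b+P@o
    return np.linalg.solve(A,b)
def proj(c,p):
    T=np.array(c['extrinsics']);q=T[:3,:3].T@(np.array(p)-T[:3,3])
    return c['cx']+c['fx']*q[0]/-q[2], c['cy']-c['fy']*q[1]/-q[2]
E
python3 - <<'E'
from h import *
import pickle
np.set_printoptions(precision=4,suppress=True)
cs={n:snap(n,n+'0.png') for n in('scene','top','wrist')}
pickle.dump(cs,open('cs0.pkl','wb'))
for n,c in cs.items(): print(n,[k for k in c],c['fx'],c['fy'],c['cx'],c['cy'],np.array(c['extrinsics']))
print(get_obs())
E
```

```text
scene ['img', 'fx', 'fy', 'cx', 'cy', 'extrinsics'] 355.98236737210885 355.98236737210885 258.3650538158226 192.47060227534377 [[ 0.5907 -0.5347  0.6043  1.3452]
 [ 0.8068  0.3794 -0.4529 -0.4588]
 [ 0.0129  0.7551  0.6555  0.9524]
 [ 0.      0.      0.      1.    ]]
top ['img', 'fx', 'fy', 'cx', 'cy', 'extrinsics'] 382.85867618177383 382.85867618177383 251.70662595071525 187.55653863737527 [[-0.0249  0.9775 -0.2095  0.3087]
 [-0.9997 -0.0251  0.0018  0.1609]
 [-0.0034  0.2095  0.9778  1.2012]
 [ 0.      0.      0.      1.    ]]
wrist ['img', 'fx', 'fy', 'cx', 'cy', 'extrinsics'] 269.30744481660446 269.30744481660446 254.0533887086271 190.3315483632097 [[ 0.3552  0.8994  0.2549  0.2858]
 [-0.9348  0.3421  0.0957 -0.5599]
 [-0.0011 -0.2723  0.9622  0.3733]
 [ 0.      0.      0.      1.    ]]
{'clock': 0.15, 'joint_pos': array([ 1.1854,  0.3327, -0.0647,  1.4607,  0.0216,  1.3499, -0.0885]), 'joint_velocities': array([-0.0002, -0.0012,  0.0004, -0.0028,  0.0012,  0.0003, -0.0019]), 'tau': array([  0.0003, -62.5827,   0.0489, -39.1854,   0.0162,   0.0075,
         0.0001]), 'position': array([ 0.2217, -0.5841,  0.2307]), 'ee_rot': array([ 0.9836,  0.1804, -0.0001, -0.0005]), 'ft_force': array([ 0.5512,  0.1634, -0.6988]), 'torque': array([ 0.0147, -0.0227,  0.0128]), 'grasp_force': 0.0, 'grip_width': 0.9986793373263196}
```

View pics/top0.png

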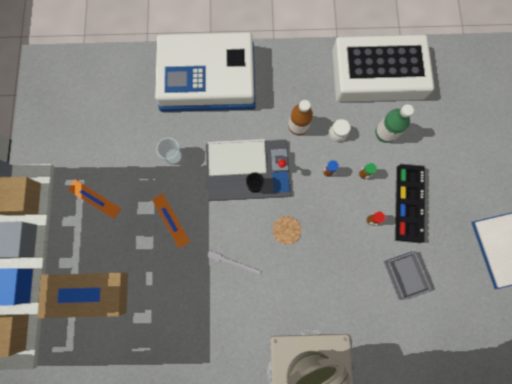

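View pics/scene0.png

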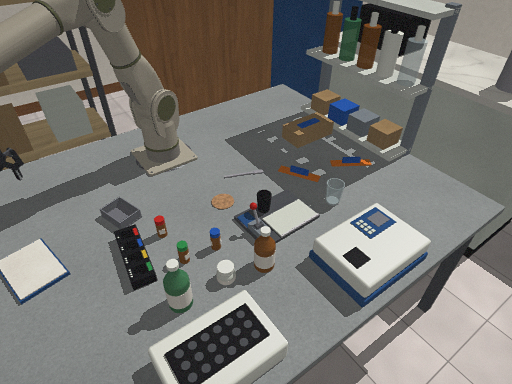

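The top view shows:
- Orange/blue bars at (171,220) and (97,200).
- A brown box with a blue label at (80,295).
- The black cup at (255,183) on the deck, the cork mat at (287,230) and the red lever at (282,163).
- Vials: red (376,218), blue (331,168), green (369,171). There is no yellow.
- The rack at (410,203), with the red patch nearest the robot.

The base is at about (310,372), so the bar at (171,220) is the nearest. I'll confirm it with an enlarged crop.

Run:
```python
from h import *
import pickle
np.set_printoptions(precision=4,suppress=True)
cs=pickle.load(open('cs0.pkl','rb'));t=cs['top']
im=cv2.cvtColor(t['img'],cv2.COLOR_RGB2BGR);s=cv2.cvtColor(cs['scene']['img'],cv2.COLOR_RGB2BGR)
a=cv2.resize(im[150:330,30:300],None,fx=2.9,fy=2.9,interpolation=cv2.INTER_CUBIC)
cv2.imwrite('pics/crop0.png',a)
b=cv2.resize(s[170:310,60:330],None,fx=2.9,fy=2.9,interpolation=cv2.INTER_CUBIC)
cv2.imwrite('pics/crop1.png',b)
for n,u,v,z in [('base',310,372,0),('bar1',171,220,.006),('bar2',97,200,.006),('box',80,295,.05),('mat',287,230,.004),('cup',255,183,.08),('red',376,218,.08),('blue',331,168,.08),('green',369,171,.08),('rack1',403,229,.038),('rack4',403,174,.038)]:
    print(n,onz(t,u,v,z))
```

```text
base [0.0135 0.0029 0.    ]
bar1 [0.4672 0.4145 0.006 ]
bar2 [0.537  0.6507 0.006 ]
box [0.249  0.6654 0.05  ]
mat [0.4268 0.0519 0.004 ]
cup [0.5626 0.1486 0.08  ]
red [ 0.448  -0.2044  0.08  ]
blue [ 0.6032 -0.0826  0.08  ]
green [ 0.5909 -0.1965  0.08  ]
rack1 [ 0.4176 -0.2967  0.038 ]
rack4 [ 0.5891 -0.3152  0.038 ]
```

View pics/crop0.png

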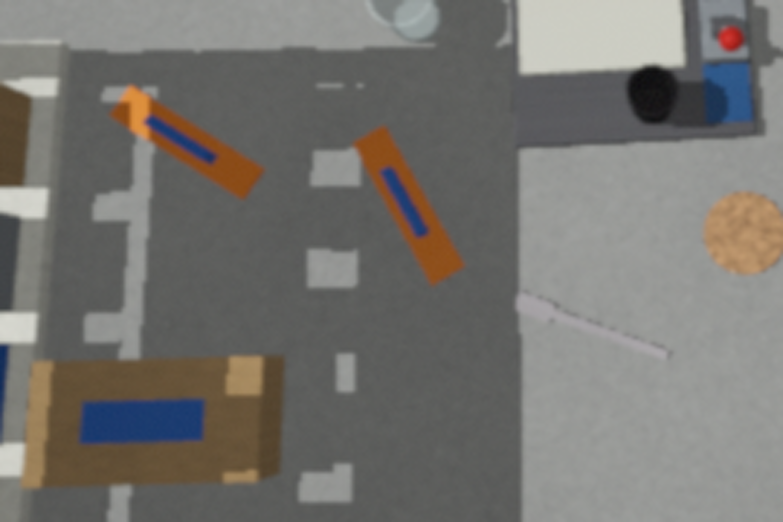

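View pics/crop1.png

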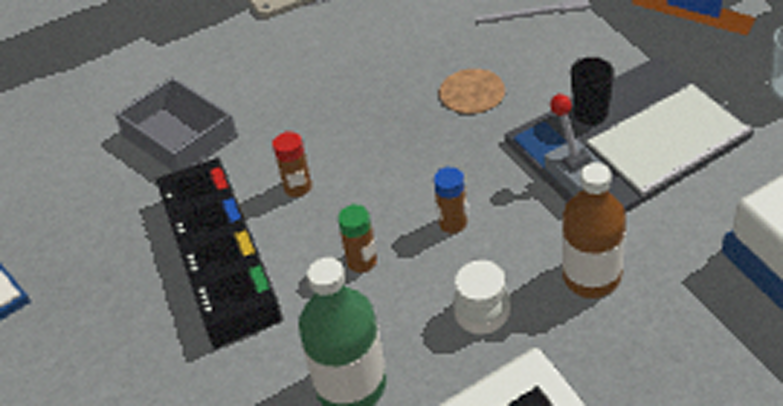

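The crops confirm it: the bar at top (171,220) lies 0.62 m from the base and the one at (97,200) lies 0.84 m away. The item at (80,295) is a cardboard box. The straightedge meant is therefore the bar at (171,220). Yellow is absent. Next I take wrist looks from two places.

Emit:
carry_out([
  {"xyz": [0.05,-0.03,-0.07],"angular": [0,0,0]},
  {"xyz": [0.422,-0.272,-0.07],"angular": [0,0,0]},
  {"xyz": [0.422,-0.272,-0.07],"angular": [0,0,0]},
  {"xyz": [0.422,-0.272,-0.07],"angular": [0,0,0]},
  {"xyz": [0.422,-0.272,-0.07],"angular": [0,0,0]},
  {"xyz": [0.422,-0.272,-0.07],"angular": [0,0,0]},
  {"xyz": [0.422,-0.272,-0.07],"angular": [0,0,0]},
  {"xyz": [0.422,-0.272,-0.07],"angular": [0,0,0]},
  {"xyz": [0.422,-0.272,-0.07],"angular": [0,0,0]},
  {"xyz": [0.422,-0.272,-0.07],"angular": [0,0,0]},
  {"xyz": [0.422,-0.272,-0.07],"angular": [0,0,0]},
  {"xyz": [0.422,-0.272,-0.07],"angular": [0,0,0]},
], hand=1)

```text
clock: 1.35
position: [0.5215, -0.1762, 0.3012]
ee_rot: [0.983, 0.184, 0.0, -0.001]
ft_force: [-0.6, -0.7, -0.2]
grip_width: 1.003
grasp_force: 0.0
```

Run:
```python
from h import *
import pickle
c=snap('wrist','w1.png'); o=get_obs(); print(o['clock'],o['position'],o['ee_rot'])
pickle.dump(c,open('w1.pkl','wb'))
```

```text
1.4 [ 0.52035051 -0.17880174  0.30106246] [ 9.83308276e-01  1.81947149e-01 -1.15220816e-04 -2.35079221e-04]
```

Emit:
carry_out([
  {"xyz": [0.1,-0.26,0],"angular": [0,0,0]},
  {"xyz": [0.1,-0.26,0],"angular": [0,0,0]},
  {"xyz": [0.1,-0.26,0],"angular": [0,0,0]},
  {"xyz": [0.1,-0.26,0],"angular": [0,0,0]},
  {"xyz": [0.1,-0.26,0],"angular": [0,0,0]},
  {"xyz": [0.1,-0.26,0],"angular": [0,0,0]},
  {"xyz": [0.1,-0.26,0],"angular": [0,0,0]},
  {"xyz": [0.1,-0.26,0],"angular": [0,0,0]},
  {"xyz": [0.1,-0.26,0],"angular": [0,0,0]},
  {"xyz": [0.1,-0.26,0],"angular": [0,0,0]},
])

```text
clock: 2.4
position: [0.5213, 0.0963, 0.3012]
ee_rot: [0.984, 0.179, -0.0, 0.0]
ft_force: [-0.1, 0.6, 0.6]
grip_width: 1.0
grasp_force: 0.0
```

Run:
```python
from h import *
import pickle
c=snap('wrist','w2.png'); o=get_obs(); print(o['clock'],o['position'],o['ee_rot'])
pickle.dump(c,open('w2.pkl','wb'))
a=pickle.load(open('w1.pkl','rb'))
cv2.imwrite('pics/w12.png',cv2.cvtColor(np.hstack([cv2.resize(a['img'],(400,300)),cv2.resize(c['img'],(400,300))]),cv2.COLOR_RGB2BGR))
```

```text
2.45 [0.52124444 0.09664424 0.30122317] [ 9.83826294e-01  1.79124996e-01 -7.38065559e-05  2.30574821e-04]
```

View pics/w12.png

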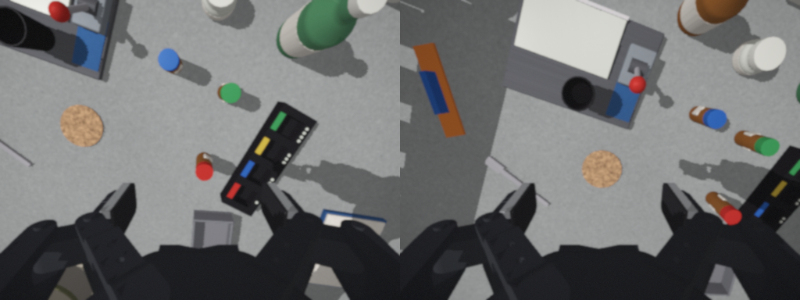

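w1 shows the rack, the vials and the mat. w2 shows the plate, cup (~(570,93) in the picture), mat (603,168), lever (637,85) and straightedge (440,90). Now I measure by masks across w1, w2 and top.

```bash
cat > m.py <<'E'
from h import *
import pickle
np.set_printoptions(precision=4,suppress=True)
RNG={'red':[((0,150,90),(6,255,255)),((174,150,90),(180,255,255))],'green':[((55,120,60),(85,255,255))],'blue':[((105,150,90),(125,255,255))],
'yellow':[((22,140,120),(32,255,255))],'orange':[((6,170,100),(15,255,255))],'cork':[((8,70,120),(20,160,255))],'white':[((0,0,195),(180,45,255))]}
def mask(c,k):
    h=cv2.cvtColor(c['img'],cv2.COLOR_RGB2HSV)
    return sum(cv2.inRange(h,np.array(a),np.array(b)) for a,b in RNG[k])
def blobs(c,k,mn=15):
    cc,_=cv2.findContours(mask(c,k),cv2.RETR_EXTERNAL,cv2.CHAIN_APPROX_NONE)
    return sorted([q for q in cc if cv2.contourArea(q)>=mn],key=cv2.contourArea,reverse=True)
def show(c,k,z,mn=15):
    for q in blobs(c,k,mn):
        (u,v),(w,h),a=cv2.minAreaRect(q); print(' ',k,round(u,1),round(v,1),'wh',round(w,1),round(h,1),round(a),'A',cv2.contourArea(q),onz(c,u,v,z))
E
python3 - <<'E'
from m import *
t=pickle.load(open('cs0.pkl','rb'))['top'];s=pickle.load(open('cs0.pkl','rb'))['scene']
for n,c in (('w1',pickle.load(open('w1.pkl','rb'))),('w2',pickle.load(open('w2.pkl','rb'))),('top',t),('scene',s)):
    print(n)
    for k,z in (('red',.08),('green',.08),('blue',.08),('yellow',.038),('orange',.006),('cork',.004),('white',.021)): show(c,k,z,30 if n!='top' else 10)
E
```

```text
w1
  red 75.5 15.0 wh 24.0 25.0 90 A 455.5 [0.6146 0.0873 0.08  ]
  red 261.0 218.0 wh 20.0 24.0 0 A 372.5 [ 0.4544 -0.2129  0.08  ]
  red 298.5 243.5 wh 9.2 22.5 34 A 178.0 [ 0.4369 -0.2798  0.08  ]
  green 295.0 118.5 wh 23.3 23.3 45 A 437.0 [ 0.5998 -0.2032  0.08  ]
  green 355.7 154.8 wh 9.5 26.6 32 A 220.5 [ 0.5859 -0.2987  0.08  ]
  blue 112.6 62.1 wh 34.6 48.4 13 A 1045.0 [0.5801 0.0345 0.08  ]
  blue 216.0 76.5 wh 26.2 23.3 45 A 481.0 [ 0.6107 -0.0904  0.08  ]
  blue 316.3 215.7 wh 9.2 23.6 34 A 187.5 [ 0.4865 -0.286   0.08  ]
  blue 429.9 272.9 wh 10.4 39.1 81 A 35.0 [ 0.4642 -0.4879  0.08  ]
  yellow 335.4 186.2 wh 9.1 24.4 32 A 191.5 [ 0.5305 -0.3086  0.038 ]
  orange 260.2 203.6 wh 9.8 15.0 86 A 39.0 [ 0.4518 -0.2143  0.006 ]
  cork 104.5 160.5 wh 51.0 53.0 90 A 2149.5 [0.4281 0.0519 0.004 ]
  white 51.0 9.0 wh 18.0 72.0 90 A 465.5 [0.6145 0.1588 0.021 ]
  white 475.0 8.0 wh 16.0 36.0 90 A 412.5 [ 0.8253 -0.3829  0.021 ]
  white 431.4 282.3 wh 29.9 11.9 9 A 211.0 [ 0.4288 -0.5551  0.021 ]
  white 282.0 4.0 wh 8.0 30.0 90 A 161.5 [ 0.7343 -0.1346  0.021 ]
w2
  red 423.3 27
[... 5442 characters left out ...]
0 0 A 417.5 [1.3308 0.1676 0.021 ]
  white 225.0 266.0 wh 12.0 16.0 90 A 154.5 [ 0.7158 -0.1162  0.021 ]
  white 425.1 53.7 wh 7.1 38.6 16 A 148.0 [-0.0612  2.1088  0.021 ]
  white 390.4 77.9 wh 8.7 20.5 54 A 79.5 [0.0724 1.538  0.021 ]
  white 171.5 263.0 wh 8.0 11.0 90 A 69.5 [ 0.6048 -0.2503  0.021 ]
  white 368.7 70.2 wh 8.2 20.0 58 A 62.5 [-0.0921  1.5209  0.021 ]
  white 398.6 1.0 wh 28.9 5.6 14 A 51.5 [-1.1673  3.2573  0.021 ]
  white 350.6 62.0 wh 7.0 18.3 57 A 47.0 [-0.2605  1.5286  0.021 ]
  white 265.0 229.0 wh 6.0 8.0 90 A 41.0 [0.6608 0.0866 0.021 ]
  white 390.7 147.3 wh 4.3 22.3 60 A 38.5 [0.5856 0.886  0.021 ]
  white 333.6 54.9 wh 6.7 16.6 56 A 36.5 [-0.4247  1.528   0.021 ]
```

Run:
```python
from m import *
D=pickle.load(open('cs0.pkl','rb'));t=D['top'];s=D['scene'];w1=pickle.load(open('w1.pkl','rb'));w2=pickle.load(open('w2.pkl','rb'))
def near(c,k,p,z):
    u,v=proj(c,p); return min(blobs(c,k,8),key=lambda q:np.hypot(*(np.array(cv2.minAreaRect(q)[0])-(u,v))))
q={n:cv2.approxPolyDP(near(c,'white',(.664,.206,.021),0),4 if n!='top' else 3,True)[:,0] for n,c in(('w2',w2),('top',t),('scene',s))}
for n,c in(('w2',w2),('top',t),('scene',s)):
    b=cv2.boxPoints(cv2.minAreaRect(near(c,'white',(.664,.206,.021),0)))
    print(n,'approx',[list(x)+[onz(c,*x,.021)[:2]] for x in q[n].tolist()])
def cap(c,k,p):
    m=cv2.moments(near(c,k,p,0)); return m['m10']/m['m00'],m['m01']/m['m00']
for k,p in(('blue',(.61,-.087,.08)),('green',(.599,-.199,.08)),('red',(.4535,-.211,.08))):
    P=[(c,cap(c,k,p)) for c in(w1,w2,t,s)]
    print(k,'cap centroid tri',tri([ray(c,*x) for c,x in P]),tri([ray(c,*x) for c,x in P[:2]]),tri([ray(c,*x) for c,x in P[1:3]]))
for k in('red','blue','yellow','green'):
    p={'red':(.426,-.296,.038),'blue':(.48,-.3,.038),'yellow':(.531,-.3088,.038),'green':(.585,-.315,.038)}[k]
    P=[(c,cap(c,k,p)) for c in(w1,w2,t)]
    print('patch',k,tri([ray(c,*x) for c,x in P]),[onz(c,*x,.038)[:2] for c,x in P])
P=[(c,cap(c,'cork',(.428,.053,.004))) for c in(w1,w2,t,s)]; print('mat',tri([ray(c,*x) for c,x in P]))
# cup rim: very dark blob
for n,c in(('w2',w2),('top',t),('scene',s)):
    g=c['img'].max(2);u,v=proj(c,(.562,.146,.08))
    mk=((g<38)*255).astype(np.uint8)
    cc,_=cv2.findContours(mk,cv2.RETR_EXTERNAL,cv2.CHAIN_APPROX_NONE)
    b=min([x for x in cc if cv2.contourArea(x)>30],key=lambda x:np.hypot(*(np.array(cv2.minAreaRect(x)[0])-(u,v))))
    print('cup',n,cv2.minAreaRect(b),cv2.contourArea(b),onz(c,*cv2.minAreaRect(b)[0],.09)); print(g[int(v)-14:int(v)+16:2,int(u)-14:int(u)+30:3])
```

```text
w2 approx [[159, 0, array([0.6797, 0.2936])], [148, 57, array([0.6056, 0.2898])], [264, 98, array([0.6123, 0.1144])], [291, 21, array([0.7197, 0.1159])], [240, 0, array([0.7185, 0.1906])]]
top approx [[262, 142, array([0.7113, 0.1217])], [210, 144, array([0.7089, 0.2899])], [210, 173, array([0.6123, 0.2901])], [263, 171, array([0.6145, 0.1214])]]
scene approx [[317, 214, array([0.7128, 0.2912])], [298, 199, array([0.6079, 0.2884])], [263, 218, array([0.6124, 0.1139])], [282, 235, array([0.7185, 0.1179])]]
blue cap centroid tri [ 0.6118 -0.0894  0.0714] [ 0.6112 -0.0891  0.0724] [ 0.6114 -0.0881  0.0747]
green cap centroid tri [ 0.6005 -0.2044  0.0707] [ 0.6001 -0.2046  0.0708] [ 0.6004 -0.2026  0.0735]
red cap centroid tri [ 0.4513 -0.2151  0.0709] [ 0.4519 -0.2142  0.0735] [ 0.4515 -0.2133  0.074 ]
patch red [ 0.4158 -0.3053 -0.008 ] [array([ 0.4198, -0.2947]), array([ 0.4388, -0.2463]), array([ 0.4208, -0.2942])]
patch blue [ 0.475  -0.3001  0.0404] [array([ 0.4751, -0.3016]), array([ 0.4724, -0.3015]), array([ 0.4767, -0.3014])]
patch yellow [ 0.531  -0.3082  0.039 ] [array([ 0.53
[... 2400 characters left out ...]
5  86]
 [138 148 143 146 149 123 122 145 144 145 142 146  80  83  85]
 [142 145 144 147   9  25  26  66 140 141 145 142  81  80  81]
 [142 149 144  27  24  29  27  16 145 144 107  81  84  82  85]
 [141 142 144  26  16  27  30  30 147  85  81  83  83  82  81]
 [146 147 143  19  30  29  26  30  83  83  84  86  84  79  87]
 [137 142 143  18  27  22  39  19  81  83  82  83  85  82  82]
 [144 146 152  46  23  29  29  24  82  82  83  79  83  82  83]
 [146 157 204  83  21  26  24  27  82  79  83  80  82  79 159]
 [138 123 167  73  19  22  26  34  84  84  83  83  77 217 206]
 [148 107 121  45  22  29  22  45  86  82  83  82 214 208 204]
 [ 82  83  99  52  14  29  32  50  78  82  93 214 210 208 203]]
```

```bash
cat > g.py <<'E'
# usage: chain of targets "x,y,z,yaw" from the tracked commanded pose; prints tool-frame deltas, stores the last
import sys,json
from h import *
p=json.load(open('pose.json'))
for a in sys.argv[1:]:
    t=list(map(float,a.split(',')));y=np.radians(p[3]);X=np.array([np.cos(y),np.sin(y)]);Y=np.array([np.sin(y),-np.cos(y)])
    d=np.array(t[:2])-p[:2];dx,dy,dz=round(d@X,4),round(d@Y,4),round(p[2]-t[2],4);rz=-round(t[3]-p[3],1)
    n=max(np.linalg.norm([dx,dy,dz])/.05,abs(rz)/8.59)
    print([dx,dy,dz],'rotz',rz,'rows>=%.1f'%n)
    w=X*dx+Y*dy;p=[p[0]+w[0],p[1]+w[1],p[2]-dz,p[3]-rz]
json.dump(p,open('pose.json','w'))
E
echo '[0.5212,0.0980,0.301,20.8]'>pose.json
python3 g.py .568,.150,.15,20.8 .568,.150,.05,20.8 .568,.150,.16,20.8 .4275,.053,.16,20.8 .4275,.053,.04,20.8 .4275,.053,.2,20.8
python3 - <<'E'
from m import *
w1=pickle.load(open('w1.pkl','rb'));w2=pickle.load(open('w2.pkl','rb'));t=pickle.load(open('cs0.pkl','rb'))['top']
# cup rim far (upper) edge in top view & rim circle in w2
for z in(0.08,.09,.10): print(z,proj(t,(.568,.150,z)),proj(t,(.596,.150,z)),proj(w2,(.568,.15,z)), onz(w2,227.5,119,z))
import json; o=get_obs(); r=R.from_quat(o['ee_rot']); print(o['position'],np.degrees(r.as_matrix()[1,0]))
E
```

```text
[np.float64(0.0622), np.float64(-0.032), 0.151] rotz -0.0 rows>=3.3
[np.float64(0.0), np.float64(0.0), 0.1] rotz -0.0 rows>=2.0
[np.float64(0.0), np.float64(0.0), -0.11] rotz -0.0 rows>=2.2
[np.float64(-0.1658), np.float64(0.0408), -0.0] rotz -0.0 rows>=3.4
[np.float64(0.0), np.float64(-0.0), 0.12] rotz -0.0 rows>=2.4
[np.float64(0.0), np.float64(-0.0), -0.16] rotz -0.0 rows>=3.2
0.08 (np.float64(254.48093340895718), np.float64(181.26908928322783)) (np.float64(254.2359496743104), np.float64(172.24071948441104)) (np.float64(227.94264886526219), np.float64(118.76330523208698)) [0.5675 0.1504 0.08  ]
0.09 (np.float64(254.49313868497205), np.float64(180.5123046766151)) (np.float64(254.2460036655989), np.float64(171.41082514223794)) (np.float64(227.2136320470551), np.float64(118.89612335855568)) [0.568  0.1496 0.09  ]
0.1 (np.float64(254.50555497643768), np.float64(179.7424361180548)) (np.float64(254.25623058234382), np.float64(170.56665688100395)) (np.float64(226.44241804960325), np.float64(119.03662930531826)) [0.5685 0.1488 0.1   ]
[0.5212 0.0966 0.3012] 20.194225721777485
```

Emit:
carry_out([
  {"xyz": [0.06,-0.032,0.02],"angular": [0,0,0]},
  {"xyz": [0.06,-0.032,0.151],"angular": [0,0,0]},
  {"xyz": [0.06,-0.032,0.151],"angular": [0,0,0]},
  {"xyz": [0.06,-0.032,0.151],"angular": [0,0,0]},
  {"xyz": [0.06,-0.032,0.151],"angular": [0,0,0]},
  {"xyz": [0.06,-0.032,0.151],"angular": [0,0,0]},
  {"xyz": [0.06,-0.032,0.251],"angular": [0,0,0]},
  {"xyz": [0.06,-0.032,0.251],"angular": [0,0,0]},
  {"xyz": [0.06,-0.032,0.251],"angular": [0,0,0]},
  {"xyz": [0.06,-0.032,0.251],"angular": [0,0,0]},
  {"xyz": [0.06,-0.032,0.251],"angular": [0,0,0]},
], hand=1)

```text
clock: 3.55
position: [0.5682, 0.1501, 0.0544]
ee_rot: [0.984, 0.18, 0.003, -0.0]
ft_force: [0.5, -0.5, -0.1]
grip_width: 1.001
grasp_force: 0.0
```

Emit:
carry_out([
  {"xyz": [0,0,0],"angular": [0,0,0]},
  {"xyz": [0,0,0],"angular": [0,0,0]},
  {"xyz": [0,0,0],"angular": [0,0,0]},
  {"xyz": [0,0,0],"angular": [0,0,0]},
  {"xyz": [0,0,0],"angular": [0,0,0]},
  {"xyz": [0,0,0],"angular": [0,0,0]},
  {"xyz": [0,0,0],"angular": [0,0,0]},
  {"xyz": [0,0,0],"angular": [0,0,0]},
  {"xyz": [0,0,0],"angular": [0,0,0]},
  {"xyz": [0,0,0],"angular": [0,0,0]},
], hand=0.4, grip_force=25)

```text
clock: 4.55
position: [0.5671, 0.1498, 0.0524]
ee_rot: [0.984, 0.18, 0.002, 0.0]
ft_force: [-2.2, -1.7, 10.3]
grip_width: 0.642
grasp_force: 24.6
```

Run:
```python
from m import *
c=snap('wrist','cupgrip.png'); s=snap('scene'); o=get_obs(); print(o)
cv2.imwrite('pics/cg.png',cv2.cvtColor(np.hstack([c['img'][::1],cv2.resize(s['img'][130:300,160:388],(512,384))])[:, :],cv2.COLOR_RGB2BGR)) if 0 else cv2.imwrite('pics/cg.png',cv2.cvtColor(np.hstack([cv2.resize(c['img'],(400,300)),cv2.resize(s['img'][130:280,180:380],(400,300))]),cv2.COLOR_RGB2BGR))
```

```text
{'clock': 4.65, 'joint_pos': array([ 0.1624,  0.4867, -0.6183,  1.7294,  0.3237,  1.0259, -1.7784]), 'joint_velocities': array([ 0.0002, -0.0002,  0.0014,  0.0004,  0.0003, -0.0014, -0.002 ]), 'tau': array([ -0.4949, -55.214 ,  -8.966 , -29.5375,   0.046 ,  -0.5522,
         0.0175]), 'position': array([0.5671, 0.1498, 0.0524]), 'ee_rot': array([0.9836, 0.1803, 0.0015, 0.0001]), 'ft_force': array([-1.1882, -1.2427,  9.9391]), 'torque': array([-0.199 ,  0.3077, -0.0531]), 'grasp_force': 24.637482004472986, 'grip_width': 0.6468139079292975}
```

View pics/cg.png

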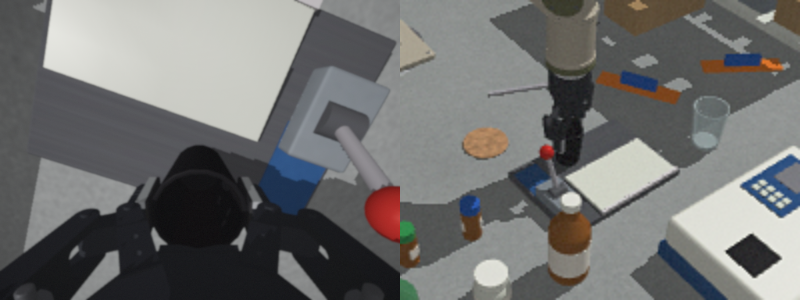

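The cup is held upright between the pads at 55 mm width, with the red lever clear at the right. Now I move it to the mat.

Emit:
carry_out([
  {"xyz": [0,0,-0.04],"angular": [0,0,0]},
  {"xyz": [0,0,-0.09],"angular": [0,0,0]},
  {"xyz": [0,0,-0.09],"angular": [0,0,0]},
  {"xyz": [-0.04,0.01,-0.09],"angular": [0,0,0]},
  {"xyz": [-0.08,0.02,-0.09],"angular": [0,0,0]},
  {"xyz": [-0.12,0.03,-0.09],"angular": [0,0,0]},
  {"xyz": [-0.164,0.041,-0.09],"angular": [0,0,0]},
  {"xyz": [-0.164,0.041,-0.09],"angular": [0,0,0]},
  {"xyz": [-0.164,0.041,-0.05],"angular": [0,0,0]},
  {"xyz": [-0.164,0.041,-0.01],"angular": [0,0,0]},
  {"xyz": [-0.164,0.041,-0.01],"angular": [0,0,0]},
])

```text
clock: 5.75
position: [0.4241, 0.0528, 0.0569]
ee_rot: [0.984, 0.181, -0.003, -0.001]
ft_force: [-0.4, -0.5, -0.6]
grip_width: 0.645
grasp_force: 27.2
```

Emit:
carry_out([
  {"xyz": [0,0,0.01],"angular": [0,0,0]},
  {"xyz": [0,0,0.018],"angular": [0,0,0]},
  {"xyz": [0,0,0.018],"angular": [0,0,0]},
  {"xyz": [0,0,0.018],"angular": [0,0,0]},
])

```text
clock: 6.15
position: [0.4276, 0.0531, 0.043]
ee_rot: [0.984, 0.18, 0.001, 0.0]
ft_force: [-0.2, -0.1, -0.8]
grip_width: 0.639
grasp_force: 27.2
```

Emit:
carry_out([
  {"xyz": [0,0,0.002],"angular": [0,0,0]},
  {"xyz": [0,0,0.002],"angular": [0,0,0]},
])

```text
clock: 6.35
position: [0.4281, 0.0531, 0.0414]
ee_rot: [0.984, 0.18, 0.001, 0.0]
ft_force: [-1.8, -0.5, 6.5]
grip_width: 0.644
grasp_force: 27.5
```

Emit:
carry_out([
  {"xyz": [0,0,0],"angular": [0,0,0]},
  {"xyz": [0,0,0],"angular": [0,0,0]},
  {"xyz": [0,0,0],"angular": [0,0,0]},
  {"xyz": [0,0,0],"angular": [0,0,0]},
  {"xyz": [0,0,0],"angular": [0,0,0]},
  {"xyz": [0,0,0],"angular": [0,0,0]},
  {"xyz": [0,0,-0.02],"angular": [0,0,0]},
  {"xyz": [0,0,-0.06],"angular": [0,0,0]},
  {"xyz": [0,0,-0.11],"angular": [0,0,0]},
  {"xyz": [0,0,-0.16],"angular": [0,0,0]},
  {"xyz": [0,0,-0.16],"angular": [0,0,0]},
], hand=1)

```text
clock: 7.45
position: [0.4301, 0.0536, 0.2065]
ee_rot: [0.984, 0.18, 0.005, 0.001]
ft_force: [0.1, -0.9, -0.6]
grip_width: 1.004
grasp_force: 0.0
```

Emit:
carry_out([
  {"xyz": [0.175,-0.265,-0.1],"angular": [0,0,0]},
  {"xyz": [0.175,-0.265,-0.1],"angular": [0,0,0]},
  {"xyz": [0.175,-0.265,-0.1],"angular": [0,0,0]},
  {"xyz": [0.175,-0.265,-0.1],"angular": [0,0,0]},
  {"xyz": [0.175,-0.265,-0.1],"angular": [0,0,0]},
  {"xyz": [0.175,-0.265,-0.1],"angular": [0,0,0]},
  {"xyz": [0.175,-0.265,-0.1],"angular": [0,0,0]},
  {"xyz": [0.175,-0.265,-0.1],"angular": [0,0,0]},
  {"xyz": [0.175,-0.265,-0.1],"angular": [0,0,0]},
])

```text
clock: 8.35
position: [0.4962, 0.3634, 0.2994]
ee_rot: [0.983, 0.181, -0.001, -0.0]
ft_force: [-0.8, -1.9, 0.5]
grip_width: 1.001
grasp_force: 0.0
```

```bash
echo '[0.4275,0.053,0.04,20.8]'>pose.json
python3 - <<'E'
from m import *
c=snap('wrist'); t=snap('top'); o=get_obs(); print(o['clock'],o['position'],o['ee_rot'])
pickle.dump((c,t),open('w3.pkl','wb'))
cv2.imwrite('pics/w3.png',cv2.cvtColor(np.hstack([cv2.resize(c['img'],(400,300)),cv2.resize(t['img'][130:280,140:340],(400,300))]),cv2.COLOR_RGB2BGR))
for n,x in(('w',c),('t',t)):
    print(n); show(x,'orange',.006,100); show(x,'blue',.032,20)
E
```

```text
8.45 [0.4968 0.3616 0.2997] [ 0.9837  0.1798 -0.0003  0.0006]
w
  orange 216.3 160.0 wh 107.4 22.8 79 A 2231.0 [0.4706 0.4195 0.006 ]
  orange 82.4 63.4 wh 117.1 23.8 51 A 1378.5 [0.5367 0.6516 0.006 ]
  orange 32.6 13.2 wh 19.8 14.8 49 A 189.5 [0.5766 0.7303 0.006 ]
  blue 25.5 249.2 wh 59.5 20.6 17 A 1084.5 [0.2174 0.6699 0.032 ]
  blue 443.6 176.0 wh 27.1 42.5 29 A 992.5 [0.5785 0.0784 0.032 ]
  blue 68.9 54.6 wh 71.4 11.7 50 A 699.0 [0.5426 0.6555 0.032 ]
  blue 215.8 164.5 wh 49.2 6.9 79 A 282.0 [0.4691 0.4161 0.032 ]
t
  orange 94.0 198.7 wh 53.7 11.6 32 A 559.5 [0.5413 0.6606 0.006 ]
  orange 298.2 116.8 wh 17.0 12.0 45 A 148.5 [ 0.8013 -0.0019  0.006 ]
  orange 177.6 234.6 wh 22.6 10.3 61 A 107.0 [0.4209 0.3931 0.006 ]
  blue 78.5 294.8 wh 12.7 41.3 88 A 458.5 [0.2487 0.6778 0.032 ]
  blue 280.5 181.4 wh 18.4 14.3 85 A 228.5 [0.5765 0.0679 0.032 ]
  blue 184.2 78.8 wh 23.4 37.1 88 A 168.0 [0.9349 0.3741 0.032 ]
  blue 206.5 106.7 wh 2.3 93.1 88 A 69.0 [0.8336 0.2998 0.032 ]
  blue 332.5 166.0 wh 9.2 9.2 45 A 67.0 [ 0.6223 -0.0982  0.032 ]
  blue 402.5 210.0 wh 12.0 5.0 90 A 54.5 [ 0.4766 -0.3039  0.032 ]
  blue 15.6 286.5 wh 2.4 33.3 6 A 48.5 [0.2771 0.8662 0.032 ]
  blue 91.9 197.7 wh 23.8 2.0 32 A 28.0 [0.5396 0.6565 0.032 ]
```

View pics/w3.png

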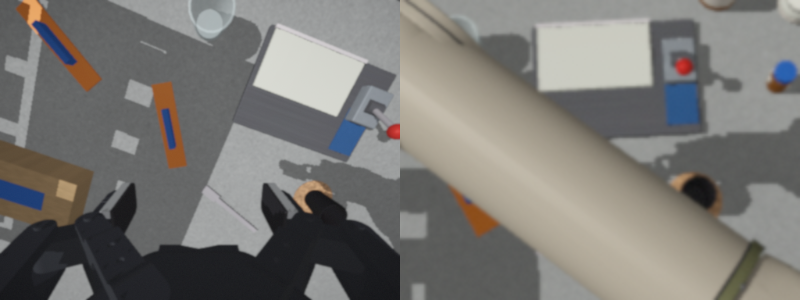

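The wrist picture shows the straightedge whole at (168,125) and the full plate at (310,70). The top picture shows the cup standing on the mat at (697,192). Now I compute the straightedge pose and the plate corners.

Run:
```python
from m import *
c,t=pickle.load(open('w3.pkl','rb'));w2=pickle.load(open('w2.pkl','rb'))
def lines(c,q,z):
    e=cv2.approxPolyDP(q,5,True)[:,0].astype(float); L=[];n=len(e)
    pts=q[:,0].astype(float)
    for i in range(n):
        a,b=e[i],e[(i+1)%n]; d=b-a;l=np.linalg.norm(d)
        s=(pts-a)@d/l**2;r=abs((pts-a)@np.array([-d[1],d[0]])/l)
        P=pts[(s>.1)&(s<.9)&(r<3)]
        if len(P)<6 or l<15: continue
        W=np.array([onz(c,*p,z)[:2] for p in P]);L.append(cv2.fitLine(W.astype(np.float32),2,0,.01,.01).ravel())
    X=[]
    for i in range(len(L)):
        A=L[i];B=L[(i+1)%len(L)]
        k=np.linalg.solve(np.c_[A[:2],-B[:2]],B[2:]-A[2:]);X.append(A[2:]+k[0]*A[:2])
    return np.array(L),np.array(X)
for n,cc,k,i,z in(('ruler w3',c,'orange',0,.006),('plate w3',c,'white',0,.021),('plate w2',w2,'white',0,.021)):
    q=blobs(cc,k,100)[i] if k=='orange' else min(blobs(cc,k,500),key=lambda x:np.hypot(*(np.array(cv2.minAreaRect(x)[0])-proj(cc,(.664,.206,.021)))))
    L,X=lines(cc,q,z); print(n,'ang',np.degrees(np.arctan2(L[:,1],L[:,0])),'\n',X.tolist(), 'mean',X.mean(0),'sides',np.linalg.norm(X-np.roll(X,-1,0),axis=1))
f=lambda cc:(lambda m:(m['m10']/m['m00'],m['m01']/m['m00']))(cv2.moments(min(blobs(cc,'blue',20),key=lambda x:np.hypot(*(np.array(cv2.minAreaRect(x)[0])-proj(cc,(.469,.416,.032)))))))
print('rib tri',tri([ray(c,*f(c)),ray(w2,*f(w2))]))
q=min(blobs(c,'blue',20),key=lambda x:np.hypot(*(np.array(cv2.minAreaRect(x)[0])-proj(c,(.469,.416,.032)))))
b=cv2.boxPoints(cv2.minAreaRect(q));W=np.array([onz(c,*p,.032)[:2] for p in b]);print('rib box',W,np.linalg.norm(W-np.roll(W,-1,0),axis=1))
```

```text
ruler w3 ang [ 29.877  -59.5129  29.8341 -59.7913] 
 [[0.3827417492866516, 0.3883431851863861], [0.40026694536209106, 0.3585759699344635], [0.5509483814239502, 0.44499123096466064], [0.5335032343864441, 0.4749545156955719]] mean [0.4669 0.4167] sides [0.0345 0.1737 0.0347 0.1739]
plate w3 ang [  1.6002 -88.4023   1.3622 -74.0762 -88.5254] 
 [[0.6059116125106812, 0.2918383479118347], [0.6108530759811401, 0.11467298865318298], [0.7183129787445068, 0.11722829937934875], [0.719728946685791, 0.1122654378414154], [0.7150276899337769, 0.2948865294456482]] mean [0.674  0.1862] sides [0.1772 0.1075 0.0052 0.1827 0.1092]
plate w2 ang [  1.2091 -88.3637   1.4204 -88.5401 -69.8261] 
 [[0.6058905720710754, 0.2915017008781433], [0.6109457612037659, 0.11453933268785477], [0.7194289565086365, 0.11722922325134277], [0.7175377607345581, 0.1914345920085907], [0.680195689201355, 0.2930699586868286]] mean [0.6668 0.2016] sides [0.177  0.1085 0.0742 0.1083 0.0743]
rib tri [0.4678 0.4172 0.0218]
rib box [[0.4985 0.439 ]
 [0.504  0.4302]
 [0.4381 0.392 ]
 [0.4322 0.4012]] [0.0104 0.0762 0.0109 0.0763]
```

```bash
echo '[0.4971,0.3629,0.30,20.8]'>pose.json; python3 g.py .4675,.4163,.08,29.9 .4675,.4163,.01,29.9 .4675,.4163,.15,29.9 .584,.2026,.15,91.6 .584,.2026,.04,91.6
```

```text
[np.float64(-0.0087), np.float64(-0.0604), 0.22] rotz -9.1 rows>=4.6
[np.float64(-0.0), np.float64(-0.0), 0.07] rotz -0.0 rows>=1.4
[np.float64(-0.0), np.float64(-0.0), -0.14] rotz -0.0 rows>=2.8
[np.float64(-0.0055), np.float64(0.2433), 0.0] rotz -61.7 rows>=7.2
[np.float64(-0.0), np.float64(-0.0), 0.11] rotz -0.0 rows>=2.2
```

Emit:
carry_out([
  {"xyz": [-0.0087,-0.0604,0.1],"angular": [0,0,-9.1]},
  {"xyz": [-0.0087,-0.0604,0.1],"angular": [0,0,-9.1]},
  {"xyz": [-0.0087,-0.0604,0.1],"angular": [0,0,-9.1]},
  {"xyz": [-0.0087,-0.0604,0.22],"angular": [0,0,-9.1]},
  {"xyz": [-0.0087,-0.0604,0.22],"angular": [0,0,-9.1]},
  {"xyz": [-0.0087,-0.0604,0.22],"angular": [0,0,-9.1]},
  {"xyz": [-0.0087,-0.0604,0.25],"angular": [0,0,-9.1]},
  {"xyz": [-0.0087,-0.0604,0.27],"angular": [0,0,-9.1]},
  {"xyz": [-0.0087,-0.0604,0.29],"angular": [0,0,-9.1]},
  {"xyz": [-0.0087,-0.0604,0.29],"angular": [0,0,-9.1]},
  {"xyz": [-0.0087,-0.0604,0.29],"angular": [0,0,-9.1]},
], hand=0.6)

```text
clock: 9.55
position: [0.468, 0.4155, 0.0113]
ee_rot: [0.966, 0.257, 0.0, 0.0]
ft_force: [0.0, 0.0, 0.6]
grip_width: 0.601
grasp_force: 0.0
```

Emit:
carry_out([
  {"xyz": [0,0,0],"angular": [0,0,0]},
  {"xyz": [0,0,0],"angular": [0,0,0]},
  {"xyz": [0,0,0],"angular": [0,0,0]},
  {"xyz": [0,0,0],"angular": [0,0,0]},
  {"xyz": [0,0,0],"angular": [0,0,0]},
  {"xyz": [0,0,0],"angular": [0,0,0]},
  {"xyz": [0,0,0],"angular": [0,0,0]},
  {"xyz": [0,0,0],"angular": [0,0,0]},
  {"xyz": [0,0,0],"angular": [0,0,0]},
  {"xyz": [0,0,0],"angular": [0,0,0]},
], hand=0, grip_force=40)

```text
clock: 10.55
position: [0.4676, 0.4166, 0.0114]
ee_rot: [0.966, 0.258, 0.001, -0.0]
ft_force: [0.2, -1.7, 7.9]
grip_width: 0.128
grasp_force: 40.6
```

Run:
```python
from m import *
c=snap('wrist'); o=get_obs(); print(o['clock'],o['position'],o['ee_rot'],o['grip_width'],o['ft_force'])
s=snap('scene')
cv2.imwrite('pics/w4.png',cv2.cvtColor(np.hstack([cv2.resize(c['img'],(400,300)),cv2.resize(s['img'][110:260,220:420],(400,300))]),cv2.COLOR_RGB2BGR))
```

```text
10.6 [0.4676 0.4166 0.0115] [ 0.9662  0.2578  0.0008 -0.0001] 0.13068303209004858 [-0.2203 -1.1743  6.584 ]
```

View pics/w4.png

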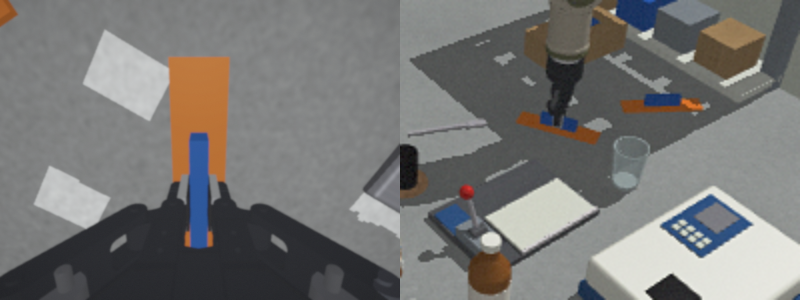

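The straightedge is held by its rib and aligned with the gripper. Now I lift, turn and carry it.

Emit:
carry_out([
  {"xyz": [0,0,-0.03],"angular": [0,0,0]},
  {"xyz": [0,0,-0.07],"angular": [0,0,0]},
  {"xyz": [0,0,-0.12],"angular": [0,0,0]},
  {"xyz": [0,0,-0.14],"angular": [0,0,0]},
  {"xyz": [0,0.02,-0.14],"angular": [0,0,-8]},
  {"xyz": [0,0.05,-0.14],"angular": [0,0,-16]},
  {"xyz": [0,0.08,-0.14],"angular": [0,0,-24]},
  {"xyz": [0,0.12,-0.14],"angular": [0,0,-32]},
  {"xyz": [0,0.16,-0.14],"angular": [0,0,-40]},
  {"xyz": [-0.003,0.2,-0.14],"angular": [0,0,-48]},
  {"xyz": [-0.0055,0.23,-0.14],"angular": [0,0,-56]},
  {"xyz": [-0.0055,0.2433,-0.14],"angular": [0,0,-61.7]},
])

```text
clock: 11.85
position: [0.5851, 0.1982, 0.1498]
ee_rot: [0.697, 0.717, -0.001, 0.001]
ft_force: [0.1, 0.1, -2.0]
grip_width: 0.133
grasp_force: 39.4
```

Emit:
carry_out([
  {"xyz": [0,0,0],"angular": [0,0,0]},
  {"xyz": [0,0,0],"angular": [0,0,0]},
  {"xyz": [0,0,0.04],"angular": [0,0,0]},
  {"xyz": [0,0,0.08],"angular": [0,0,0]},
  {"xyz": [0,0,0.1],"angular": [0,0,0]},
  {"xyz": [0,0,0.11],"angular": [0,0,0]},
  {"xyz": [0,0,0.11],"angular": [0,0,0]},
  {"xyz": [0,0,0.11],"angular": [0,0,0]},
])

```text
clock: 12.65
position: [0.5838, 0.2038, 0.0417]
ee_rot: [0.697, 0.717, 0.001, 0.0]
ft_force: [0.0, -0.1, -1.5]
grip_width: 0.131
grasp_force: 39.3
```

Run:
```python
from m import *
c=snap('wrist'); o=get_obs(); print(o['clock'],o['position'],o['ee_rot'],o['grip_width'],o['ft_force'])
r=R.from_quat(o['ee_rot']).as_matrix();print('yaw',np.degrees(np.arctan2(r[1,0],r[0,0])))
s=snap('scene')
pickle.dump((c,s),open('w5.pkl','wb'))
cv2.imwrite('pics/w5.png',cv2.cvtColor(np.hstack([cv2.resize(c['img'],(400,300)),cv2.resize(s['img'][130:280,180:380],(400,300))]),cv2.COLOR_RGB2BGR))
```

```text
12.7 [0.584  0.2036 0.0419] [0.6972 0.7169 0.001  0.0004] 0.13271938305594574 [ 0.2694  0.3529 -0.9416]
yaw 91.59256302766693
```

View pics/w5.png

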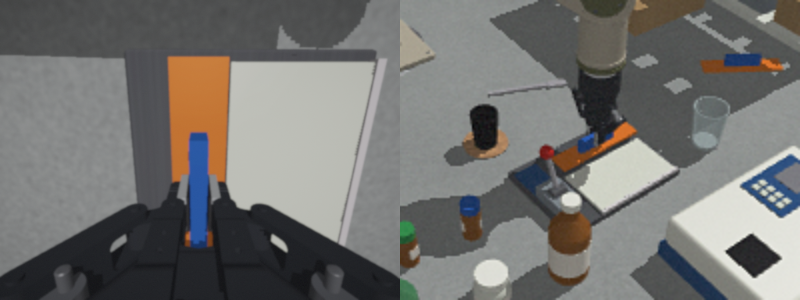

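The straightedge hangs parallel to the plate just in front of it: orange left edge end at (168,57), right edge end at (229,57), plate corner at (231,62). I measure the offset along y, then lower.

Run:
```python
from m import *
c,s=pickle.load(open('w5.pkl','rb'))
q=blobs(c,'orange',300)[0];print(cv2.boundingRect(q))
e=np.array(q[:,0]);top=e[:,1].min();m=e[e[:,1]<top+1];
for u in(m[:,0].min(),m[:,0].max()): print('ruler end',u,top,onz(c,u,top-.7,.0365))
h=mask(c,'white');ys=[]
for u in(300,310,330,350,400):
    v=np.where(h[:,u])[0].min();ys.append((u,v,onz(c,u,v-.7,.021)[:2]))
print(ys)
for v in(85,110,140):
    r=np.where(h[v])[0];r=r[r>270].min();o=np.where(mask(c,'orange')[v])[0].max();print(v,'plate near',onz(c,r-.7,v,.021)[:2],'ruler right',onz(c,o+.7,v,.0365)[:2])
```

```text
(216, 74, 76, 159)
ruler end 216 74 [0.5614 0.292  0.0365]
ruler end 291 74 [0.5995 0.293  0.0365]Traceback (most recent call last):
  File "<stdin>", line 8, in <module>
    return umr_minimum(a, axis, None, out, keepdims, initial, where)
ValueError: zero-size array to reduction operation minimum which has no identity
```

Run:
```python
from m import *
c,s=pickle.load(open('w5.pkl','rb'))
hs=cv2.cvtColor(c['img'],cv2.COLOR_RGB2HSV);h=cv2.inRange(hs,(0,0,165),(180,60,255))
for u in(310,340,400,440):
    v=np.where(h[70:200,u])[0].min()+70;print(u,v,hs[v-3:v+2,u,2],onz(c,u,v-.5,.021)[:2])
for v in(90,110,140):
    r=np.where(h[v])[0];r=r[r>280].min();o=np.where(mask(c,'orange')[v])[0];o=o[o<320].max();print(v,r,o,'plate near',onz(c,r-.5,v,.021)[:2],'ruler right',onz(c,o+.5,v,.0365)[:2])
```

```text
310 80 [ 92 119 158 183 191] [0.6124 0.2923]
340 80 [ 91 118 157 181 189] [0.6294 0.2927]
400 80 [ 90 115 152 177 185] [0.6633 0.2937]
440 80 [ 87 113 150 175 183] [0.686  0.2944]
90 296 291 plate near [0.6046 0.2865] ruler right [0.6003 0.2851]
110 295 291 plate near [0.6048 0.2755] ruler right [0.601  0.2752]
140 294 290 plate near [0.6054 0.2583] ruler right [0.6014 0.2596]
```

Emit:
carry_out([
  {"xyz": [0,0,0.008],"angular": [0,0,0]},
  {"xyz": [0,0,0.013],"angular": [0,0,0]},
  {"xyz": [0,0,0.015],"angular": [0,0,0]},
  {"xyz": [0,0,0.015],"angular": [0,0,0]},
  {"xyz": [0,0,0.015],"angular": [0,0,0]},
])

```text
clock: 13.25
position: [0.5837, 0.2023, 0.0265]
ee_rot: [0.697, 0.717, -0.0, 0.001]
ft_force: [-5.2, -3.4, 13.1]
grip_width: 0.132
grasp_force: 41.5
```

Emit:
carry_out([
  {"xyz": [0,0.001,0],"angular": [0,0,0]},
  {"xyz": [0,0.002,0],"angular": [0,0,0]},
  {"xyz": [0,0.003,0],"angular": [0,0,0]},
  {"xyz": [0,0.0035,0],"angular": [0,0,0]},
  {"xyz": [0,0.0035,0],"angular": [0,0,0]},
])

```text
clock: 13.75
position: [0.5861, 0.2031, 0.0265]
ee_rot: [0.697, 0.717, -0.001, -0.0]
ft_force: [-9.9, -2.4, 16.1]
grip_width: 0.131
grasp_force: 42.0
```

Emit:
carry_out([
  {"xyz": [0,0.0,-0.001],"angular": [0,0,0]},
  {"xyz": [0,0.0005,-0.001],"angular": [0,0,0]},
  {"xyz": [0,0.001,-0.001],"angular": [0,0,0]},
  {"xyz": [0,0.001,-0.001],"angular": [0,0,0]},
])

```text
clock: 14.15
position: [0.5873, 0.2028, 0.0265]
ee_rot: [0.697, 0.717, -0.001, -0.0]
ft_force: [-6.0, -1.2, 7.5]
grip_width: 0.131
grasp_force: 40.8
```

Emit:
carry_out([
  {"xyz": [0,0.001,0],"angular": [0,0,0]},
  {"xyz": [0,0.001,0],"angular": [0,0,0]},
])

```text
clock: 14.35
position: [0.5874, 0.2028, 0.0265]
ee_rot: [0.697, 0.717, -0.001, -0.001]
ft_force: [-10.7, -3.6, 12.5]
grip_width: 0.126
grasp_force: 41.3
```

Emit:
carry_out([
  {"xyz": [0,0.001,0],"angular": [0,0,0]},
  {"xyz": [0,0.001,0],"angular": [0,0,0]},
])

```text
clock: 14.55
position: [0.5875, 0.2028, 0.0265]
ee_rot: [0.697, 0.717, -0.002, -0.001]
ft_force: [-15.7, -5.1, 15.9]
grip_width: 0.134
grasp_force: 41.9
```

Flush contact: x stopped at 0.5875 while the force grew. I ease off, open and rise.

Emit:
carry_out([
  {"xyz": [0,-0.002,0],"angular": [0,0,0]},
  {"xyz": [0,-0.002,0],"angular": [0,0,0]},
])

```text
clock: 14.75
position: [0.5874, 0.2028, 0.0265]
ee_rot: [0.697, 0.717, -0.0, -0.0]
ft_force: [-4.6, -0.5, 6.5]
grip_width: 0.126
grasp_force: 40.7
```

Emit:
carry_out([
  {"xyz": [0,0,0],"angular": [0,0,0]},
  {"xyz": [0,0,0],"angular": [0,0,0]},
  {"xyz": [0,0,0],"angular": [0,0,0]},
  {"xyz": [0,0,0],"angular": [0,0,0]},
  {"xyz": [0,0,-0.01],"angular": [0,0,0]},
  {"xyz": [0,0,-0.03],"angular": [0,0,0]},
  {"xyz": [0,0,-0.06],"angular": [0,0,0]},
  {"xyz": [0,0,-0.11],"angular": [0,0,0]},
  {"xyz": [0,0,-0.16],"angular": [0,0,0]},
  {"xyz": [0,0,-0.21],"angular": [0,0,0]},
  {"xyz": [0,0,-0.21],"angular": [0,0,0]},
], hand=0.4)

```text
clock: 15.85
position: [0.5897, 0.2051, 0.2456]
ee_rot: [0.697, 0.717, 0.005, 0.002]
ft_force: [0.4, 0.6, -0.5]
grip_width: 0.4
grasp_force: 0.0
```

```bash
python3 - <<'E'
from m import *
c=snap('wrist'); o=get_obs(); print(o['clock'],o['position'],o['grip_width'])
pickle.dump(c,open('w6.pkl','wb'))
hs=cv2.cvtColor(c['img'],cv2.COLOR_RGB2HSV);h=cv2.inRange(hs,(0,0,165),(180,60,255));og=mask(c,'orange')
for y in(.27,.25,.23):
    u,v=proj(c,(.587,y,.021));v=int(round(v))
    o=np.where(og[v])[0];w=np.where(h[v,int(u):])[0]+int(u);print(v,'ruler',onz(c,o.min()-.5,v,.021)[:2],onz(c,o.max()+.5,v,.021)[:2],'plate',onz(c,w.min()-.5,v,.021)[:2])
q=blobs(c,'orange',100)[0];X=[onz(c,*p,.021)[:2] for p in cv2.boxPoints(cv2.minAreaRect(np.vstack([b for b in blobs(c,'orange',100)])))];print(X)
for x in(.62,.65):
    u,v=proj(c,(x,.28,.021));u=int(u);col=np.where(h[:int(v)+5,u])[0];print('plate end',onz(c,u,col.min()-.5,.021)[:2] if len(col) else None)
E
echo '[0.5885,0.2028,0.236,91.6]'>pose.json; python3 g.py .46,-.24,.26,84
```

```text
15.9 [0.589  0.2042 0.2419] 0.3988421499882142
118 ruler [0.5668 0.2691] [0.6024 0.2701] plate [0.605  0.2702]
133 ruler [0.567  0.2497] [0.6031 0.2507] plate [0.6058 0.2508]
148 ruler [0.5673 0.2298] [0.6039 0.2308] plate [0.6066 0.2308]
[array([0.5656, 0.3216]), array([0.601 , 0.3227]), array([0.6079, 0.1462]), array([0.5675, 0.1452])]
plate end [0.619  0.2937]
plate end [0.649  0.2934]
[np.float64(-0.439), np.float64(-0.1408), -0.024] rotz 7.6 rows>=9.2
```

Run:
```python
from m import *
c=pickle.load(open('w6.pkl','rb'))
for b in blobs(c,'orange',20): print(cv2.boundingRect(b),cv2.contourArea(b))
og=mask(c,'orange')
for x in(.572,.58,.597):
    u,v=proj(c,(x,.28,.021));col=np.where(og[:,int(u)])[0];print(col.min(),col.max(),onz(c,u,col.min()-.5,.021),onz(c,u,col.max()+.5,.021))
cv2.imwrite('pics/w6.png',cv2.cvtColor(cv2.resize(c['img'],(640,480)),cv2.COLOR_RGB2BGR))
```

```text
(236, 75, 29, 133) 3391.0
(379, 308, 14, 17) 63.0
75 207 [0.5714 0.3224 0.021 ] [0.5741 0.1446 0.021 ]
75 207 [0.5791 0.3226 0.021 ] [0.5829 0.1448 0.021 ]
75 207 [0.5955 0.3231 0.021 ] [0.6016 0.1453 0.021 ]
```

View pics/w6.png

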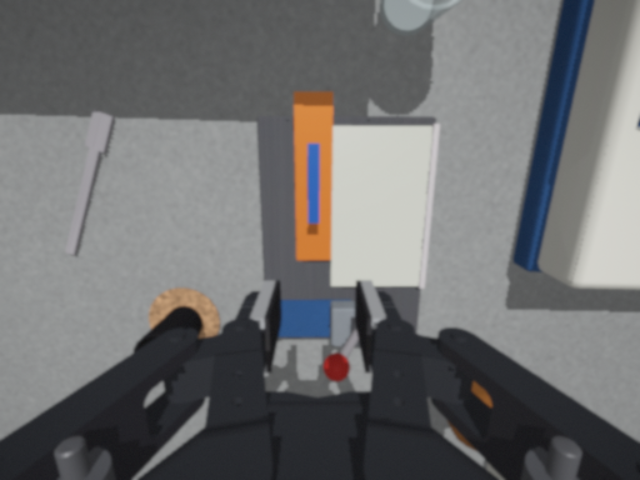

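The picture shows the straightedge knocked about 29 mm toward +y: its end is at (313,92) against the plate end at (380,124). It is still parallel. I regrasp the rib and put it back.

Emit:
carry_out([
  {"xyz": [0.0305,-0.0008,0.04],"angular": [0,0,0]},
  {"xyz": [0.0305,-0.0008,0.08],"angular": [0,0,0]},
  {"xyz": [0.0305,-0.0008,0.13],"angular": [0,0,0]},
  {"xyz": [0.0305,-0.0008,0.16],"angular": [0,0,0]},
  {"xyz": [0.0305,-0.0008,0.18],"angular": [0,0,0]},
  {"xyz": [0.0305,-0.0008,0.2],"angular": [0,0,0]},
  {"xyz": [0.0305,-0.0008,0.209],"angular": [0,0,0]},
  {"xyz": [0.0305,-0.0008,0.209],"angular": [0,0,0]},
  {"xyz": [0.0305,-0.0008,0.209],"angular": [0,0,0]},
])

```text
clock: 16.8
position: [0.587, 0.2335, 0.0285]
ee_rot: [0.697, 0.717, 0.001, 0.0]
ft_force: [0.8, -0.4, 0.9]
grip_width: 0.396
grasp_force: 0.0
```

Emit:
carry_out([
  {"xyz": [0,0,0],"angular": [0,0,0]},
  {"xyz": [0,0,0],"angular": [0,0,0]},
  {"xyz": [0,0,0],"angular": [0,0,0]},
  {"xyz": [0,0,0],"angular": [0,0,0]},
  {"xyz": [0,0,0],"angular": [0,0,0]},
  {"xyz": [0,0,0],"angular": [0,0,0]},
  {"xyz": [0,0,0],"angular": [0,0,0]},
], hand=0, grip_force=40)

```text
clock: 17.5
position: [0.5865, 0.2334, 0.0285]
ee_rot: [0.697, 0.717, 0.0, 0.0]
ft_force: [-2.8, -2.3, 6.4]
grip_width: 0.132
grasp_force: 40.0
```

Emit:
carry_out([
  {"xyz": [0,-0.001,-0.003],"angular": [0,0,0]},
  {"xyz": [0,-0.002,-0.005],"angular": [0,0,0]},
  {"xyz": [-0.01,-0.002,-0.005],"angular": [0,0,0]},
  {"xyz": [-0.02,-0.002,-0.005],"angular": [0,0,0]},
  {"xyz": [-0.0295,-0.002,-0.005],"angular": [0,0,0]},
  {"xyz": [-0.0295,-0.002,-0.005],"angular": [0,0,0]},
  {"xyz": [-0.0295,-0.002,-0.005],"angular": [0,0,0]},
  {"xyz": [-0.0295,-0.002,-0.005],"angular": [0,0,0]},
])

```text
clock: 18.3
position: [0.5851, 0.204, 0.0324]
ee_rot: [0.697, 0.717, 0.0, -0.0]
ft_force: [0.2, -0.4, -1.4]
grip_width: 0.134
grasp_force: 39.0
```

Run:
```python
from m import *
c=snap('wrist'); o=get_obs(); print(o['clock'],o['position'],o['grip_width'],o['ft_force'])
hs=cv2.cvtColor(c['img'],cv2.COLOR_RGB2HSV);h=cv2.inRange(hs,(0,0,165),(180,60,255));og=mask(c,'orange')
for u in(225,245,280):
    v=np.where(og[:200,u])[0].min();print('ruler end',onz(c,u,v-.5,.026)[:2])
for u in(310,340,400):
    v=np.where(h[60:200,u])[0].min()+60;print('plate end',onz(c,u,v-.5,.021)[:2])
for v in(90,110,140):
    r=np.where(h[v])[0];r=r[r>270].min();p=np.where(og[v])[0];p=p[p<320].max();print('plate near',onz(c,r-.5,v,.021)[:2],'ruler right',onz(c,p+.5,v,.026)[:2])
```

```text
18.35 [0.585  0.2041 0.0323] 0.12829552649142326 [-0.2722  1.0902 -2.4411]
ruler end [0.5671 0.2938]
ruler end [0.5773 0.2941]
ruler end [0.5952 0.2946]
plate end [0.6118 0.2923]
plate end [0.6277 0.2928]
plate end [0.6596 0.2937]
plate near [0.6045 0.2859] ruler right [0.6012 0.2854]
plate near [0.6047 0.2756] ruler right [0.6018 0.2754]
plate near [0.6052 0.2593] ruler right [0.6029 0.2597]
```

Emit:
carry_out([
  {"xyz": [-0.0017,0,0],"angular": [0,0,0]},
  {"xyz": [-0.0017,0,0.003],"angular": [0,0,0]},
  {"xyz": [-0.0017,0,0.005],"angular": [0,0,0]},
  {"xyz": [-0.0017,0.001,0.005],"angular": [0,0,0]},
  {"xyz": [-0.0017,0.002,0.005],"angular": [0,0,0]},
  {"xyz": [-0.0017,0.003,0.005],"angular": [0,0,0]},
  {"xyz": [-0.0017,0.004,0.005],"angular": [0,0,0]},
  {"xyz": [-0.0017,0.004,0.005],"angular": [0,0,0]},
])

```text
clock: 19.15
position: [0.5874, 0.2026, 0.0285]
ee_rot: [0.697, 0.717, -0.001, -0.001]
ft_force: [-15.0, -4.2, 19.8]
grip_width: 0.124
grasp_force: 42.1
```

Emit:
carry_out([
  {"xyz": [0,0.001,0],"angular": [0,0,0]},
  {"xyz": [0,0.001,0],"angular": [0,0,0]},
])

```text
clock: 19.35
position: [0.5875, 0.2026, 0.0286]
ee_rot: [0.697, 0.717, -0.002, -0.001]
ft_force: [-18.8, -6.9, 23.8]
grip_width: 0.13
grasp_force: 42.6
```

Flush again at x = 0.5875. I ease off, release and rise.

Emit:
carry_out([
  {"xyz": [0,-0.002,-0.001],"angular": [0,0,0]},
  {"xyz": [0,-0.0025,-0.001],"angular": [0,0,0]},
])

```text
clock: 19.55
position: [0.5873, 0.2025, 0.0286]
ee_rot: [0.697, 0.717, 0.0, -0.0]
ft_force: [-1.6, -0.3, 4.8]
grip_width: 0.129
grasp_force: 39.9
```

Emit:
carry_out([
  {"xyz": [0,0,0],"angular": [0,0,0]},
  {"xyz": [0,0,0],"angular": [0,0,0]},
  {"xyz": [0,0,0],"angular": [0,0,0]},
  {"xyz": [0,0,0],"angular": [0,0,0]},
  {"xyz": [0,0,-0.01],"angular": [0,0,0]},
  {"xyz": [0,0,-0.03],"angular": [0,0,0]},
  {"xyz": [0,0,-0.06],"angular": [0,0,0]},
  {"xyz": [0,0,-0.11],"angular": [0,0,0]},
  {"xyz": [0,0,-0.16],"angular": [0,0,0]},
  {"xyz": [0,0,-0.21],"angular": [0,0,0]},
  {"xyz": [0,0,-0.21],"angular": [0,0,0]},
  {"xyz": [0,0,-0.21],"angular": [0,0,0]},
], hand=0.4)

```text
clock: 20.75
position: [0.588, 0.2026, 0.2412]
ee_rot: [0.697, 0.717, 0.002, 0.001]
ft_force: [-0.0, -0.5, -0.6]
grip_width: 0.405
grasp_force: 0.0
```

```bash
cat > chk.py <<'E'
from m import *
c=snap('wrist'); o=get_obs(); print(o['clock'],o['position'],o['grip_width'])
hs=cv2.cvtColor(c['img'],cv2.COLOR_RGB2HSV);h=cv2.inRange(hs,(0,0,165),(180,60,255));og=mask(c,'orange')
for y in(.27,.23):
    u,v=proj(c,(.587,y,.021));v=int(round(v))
    o=np.where(og[v,:int(u)+60])[0];w=np.where(h[v,int(u):])[0]+int(u);print('ruler',onz(c,o.min()-.5,v,.021)[:2],onz(c,o.max()+.5,v,.021)[:2],'plate',onz(c,w.min()-.5,v,.021)[:2])
for x in(.575,.597):
    u,v=proj(c,(x,.28,.021));col=np.where(og[:,int(u)])[0];print('ruler ends',onz(c,u,col.min()-.5,.021),onz(c,u,col.max()+.5,.021))
for x in(.62,.65):
    u,v=proj(c,(x,.28,.021));u=int(u);col=np.where(h[:int(v)+5,u])[0];print('plate end',onz(c,u,col.min()-.5,.021)[:2])
E
python3 chk.py
echo '[0.588,0.2026,0.236,91.6]'>pose.json; python3 g.py .40,-.23,.26,84
```

```text
20.8 [0.5876 0.202  0.2395] 0.39921470828704225
ruler [0.5665 0.2697] [0.6028 0.2708] plate [0.6054 0.2708]
ruler [0.567  0.2298] [0.6031 0.2308] plate [0.6058 0.2309]
ruler ends [0.5748 0.2915 0.021 ] [0.5782 0.1137 0.021 ]
ruler ends [0.5966 0.2921 0.021 ] [0.6031 0.1143 0.021 ]
plate end [0.6192 0.2928]
plate end [0.6485 0.2936]
[np.float64(-0.4272), np.float64(-0.2), -0.024] rotz 7.6 rows>=9.4
```

The straightedge is flush and even within about 1 mm. Now I look at the rack from above, turning so that the fingers close across the row.

```bash
echo '[0.588,0.2026,0.236,91.6]'>pose.json; python3 g.py .50,-.29,.26,-7
```

```text
[np.float64(-0.49), np.float64(-0.1017), -0.024] rotz 98.6 rows>=11.5
```

Emit:
carry_out([
  {"xyz": [-0.05,-0.01,-0.024],"angular": [0,0,8]},
  {"xyz": [-0.49,-0.1017,-0.024],"angular": [0,0,98.6]},
  {"xyz": [-0.49,-0.1017,-0.024],"angular": [0,0,98.6]},
  {"xyz": [-0.49,-0.1017,-0.024],"angular": [0,0,98.6]},
  {"xyz": [-0.49,-0.1017,-0.024],"angular": [0,0,98.6]},
  {"xyz": [-0.49,-0.1017,-0.024],"angular": [0,0,98.6]},
  {"xyz": [-0.49,-0.1017,-0.024],"angular": [0,0,98.6]},
  {"xyz": [-0.49,-0.1017,-0.024],"angular": [0,0,98.6]},
  {"xyz": [-0.49,-0.1017,-0.024],"angular": [0,0,98.6]},
  {"xyz": [-0.49,-0.1017,-0.024],"angular": [0,0,98.6]},
  {"xyz": [-0.49,-0.1017,-0.024],"angular": [0,0,98.6]},
  {"xyz": [-0.49,-0.1017,-0.024],"angular": [0,0,98.6]},
], hand=1)

```text
clock: 22.0
position: [0.498, -0.293, 0.2609]
ee_rot: [0.998, -0.066, -0.001, -0.001]
ft_force: [0.4, 1.5, -0.9]
grip_width: 1.001
grasp_force: 0.0
```

Run:
```python
from m import *
c=snap('wrist'); o=get_obs(); r=R.from_quat(o['ee_rot']).as_matrix(); print(o['clock'],o['position'],o['joint_pos'],np.degrees(np.arctan2(r[1,0],r[0,0])))
pickle.dump(c,open('w7.pkl','wb'))
cv2.imwrite('pics/w7.png',cv2.cvtColor(cv2.resize(c['img'],(768,576),interpolation=cv2.INTER_CUBIC),cv2.COLOR_RGB2BGR))
for k,z in(('red',.038),('blue',.038),('yellow',.038),('green',.038)): show(c,k,z,60)
for k in('red','blue','green'): show(c,k,.08,300)
```

```text
22.05 [ 0.4986 -0.2915  0.2612] [ 1.0415  0.2922 -0.7215  1.5137  0.1931  1.411  -1.394 ] -7.623964177187575
  red 199.7 212.6 wh 23.3 27.3 27 A 502.0 [ 0.44   -0.2061  0.038 ]
  red 262.5 218.5 wh 25.0 9.0 90 A 216.5 [ 0.419 -0.295  0.038]
  blue 10.0 138.5 wh 47.0 20.0 90 A 516.0 [0.5774 0.0262 0.038 ]
  blue 429.7 216.7 wh 56.0 134.7 19 A 266.5 [ 0.39   -0.5358  0.038 ]
  blue 262.5 181.0 wh 26.0 9.0 90 A 232.0 [ 0.4748 -0.3019  0.038 ]
  blue 77.7 98.0 wh 27.2 14.4 79 A 172.0 [ 0.6151 -0.0797  0.038 ]
  yellow 262.5 140.0 wh 28.0 9.0 90 A 246.5 [ 0.5309 -0.3089  0.038 ]
  green 166.0 95.0 wh 31.1 26.9 45 A 650.0 [ 0.6037 -0.1932  0.038 ]
  green 262.5 96.0 wh 30.0 9.0 90 A 268.0 [ 0.5862 -0.3157  0.038 ]
  red 199.7 212.6 wh 23.3 27.3 27 A 502.0 [ 0.4545 -0.2172  0.08  ]
  blue 10.0 138.5 wh 47.0 20.0 90 A 516.0 [ 0.5761 -0.0116  0.08  ]
  green 166.0 95.0 wh 31.1 26.9 45 A 650.0 [ 0.5994 -0.2058  0.08  ]
```

View pics/w7.png

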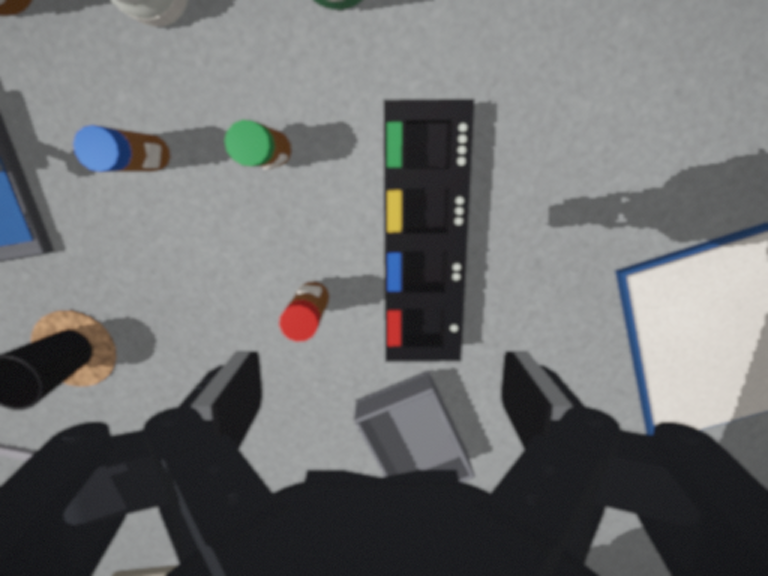

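The wrist picture shows:
- Rack outline from (385,99) to (473,99) and down to (386,360)–(462,360).
- Pockets between u 403 and 447, with patches at u ~394 and dots at u ~460. The patches, from near to far, are red, blue, yellow, green.
- Red vial (300,322), green (248,143), blue (100,148).

Now I measure the rack outline, and the caps by circle.

Run:
```python
from m import *
c=pickle.load(open('w7.pkl','rb'));w1=pickle.load(open('w1.pkl','rb'))
k=[(256.7,66),(315.3,66),(308,240),(257.3,240)]
X=np.array([onz(c,*p,.038)[:2] for p in k]);print(X,np.linalg.norm(X-np.roll(X,-1,0),axis=1),X.mean(0))
ax=np.array([np.cos(np.radians(-7.05)),np.sin(np.radians(-7.05))]);ay=np.array([-ax[1],ax[0]])
P={k:np.array(v) for k,v in dict(red=(.419,-.295),blue=(.4748,-.3019),yellow=(.5309,-.3089),green=(.5862,-.3157)).items()}
ce=X.mean(0);print('rack frame rel patches',{k:(round((v-ce)@ax*1000,1),round((v-ce)@ay*1000,1)) for k,v in P.items()})
for u in(268.7,298): print('pocket3 side',(onz(c,u,140,.038)[:2]-ce)@ay*1000)
for i,k in enumerate(('red','blue','yellow','green')): print(k,'pocket',ce+ax*(-.084+.056*i))
# caps: bright top disc circle by wrist (this view), top plane z=.08
hs=cv2.cvtColor(c['img'],cv2.COLOR_RGB2HSV)
for k,(u,v) in dict(red=(199.7,212),green=(166,95),blue=(67,98)).items():
    m=mask(c,k);b=min(blobs(c,k,100),key=lambda x:np.hypot(*(np.array(cv2.minAreaRect(x)[0])-(u,v))))
    x,y,w,h=cv2.boundingRect(b);V=hs[y:y+h,x:x+w,2][m[y:y+h,x:x+w]>0];print(k,(x,y,w,h),np.percentile(V,[5,25,50,75,95]))
    th=np.percentile(V,80)-22;mm=np.zeros_like(m);cv2.drawContours(mm,[b],-1,255,-1);mm[(hs[...,2]<th)]=0
    q=max(cv2.findContours(mm,0,1)[0],key=cv2.contourArea);e=cv2.fitEllipse(q) if len(q)>5 else None
    print('  top disc',e,onz(c,*e[0],.08),'px expected',34*269.3/(1000*(c['extrinsics'][2][3]-.08)))
    m1=blobs(w1,k,100)
    q1=min(m1,key=lambda z:np.hypot(*(np.array(cv2.minAreaRect(z)[0])-proj(w1,onz(c,*e[0],.08)))));M=cv2.moments(q1);M2=cv2.moments(b)
    print('  cap centroid tri',tri([ray(c,M2['m10']/M2['m00'],M2['m01']/M2['m00']),ray(w1,M['m10']/M['m00'],M['m01']/M['m00'])]))
for n,(u,v) in dict(jar=(100,5),gbot=(222,0)).items(): print(n,onz(c,u,v,0))
```

```text
[[ 0.6223 -0.3129]
 [ 0.6126 -0.3853]
 [ 0.3761 -0.3579]
 [ 0.386  -0.2831]] [0.073  0.2381 0.0755 0.2382] [ 0.4992 -0.3348]
rack frame rel patches {'red': (np.float64(-84.5), np.float64(29.7)), 'blue': (np.float64(-28.3), np.float64(29.7)), 'yellow': (np.float64(28.3), np.float64(29.6)), 'green': (np.float64(84.0), np.float64(29.6))}
pocket3 side 21.331065062024745
pocket3 side -17.910507521073484
red pocket [ 0.4159 -0.3245]
blue pocket [ 0.4714 -0.3314]
yellow pocket [ 0.527  -0.3383]
green pocket [ 0.5826 -0.3451]
red (187, 200, 27, 27) [111. 189. 197. 198. 200.]
  top disc ((198.54290771484375, 214.99563598632812), (21.756689071655273, 23.218721389770508), 122.71003723144531) [ 0.4515 -0.2151  0.08  ] px expected 28.306375913403784
  cap centroid tri [ 0.4509 -0.2147  0.0703]
green (151, 81, 31, 29) [101.1 163.  165.  168.  171. ]
  top disc ((164.4265899658203, 94.7757339477539), (25.343738555908203, 28.603038787841797), 146.236328125) [ 0.5999 -0.2041  0.08  ] px expected 28.306375913403784
  cap centroid tri [ 0.5999 -0.2041  0.0742]
blue (68, 86, 18, 27) [ 94.   95.   98.  123.5 171.7]
  top disc ((68.0574722290039, 99.24890899658203), (20.36793327331543, 27.717864990234375), 165.0431365966797) [ 0.6097 -0.094   0.08  ] px expected 28.306375913403784
  cap centroid tri [ 0.6129 -0.0841  0.0425]
jar [ 0.7275 -0.121   0.    ]
gbot [ 0.712  -0.2795  0.    ]
```

```bash
echo '[0.50,-0.29,0.26,-7]'>pose.json; python3 g.py .4513,-.2147,.13,-7 .4513,-.2147,.045,-7 .4513,-.2147,.12,-7 .4162,-.3237,.12,-7 .4162,-.3237,.053,-7 .4162,-.3237,.17,-7
```

```text
[np.float64(-0.0575), np.float64(-0.0688), 0.13] rotz -0.0 rows>=3.2
[np.float64(-0.0), np.float64(-0.0), 0.085] rotz -0.0 rows>=1.7
[np.float64(-0.0), np.float64(-0.0), -0.075] rotz -0.0 rows>=1.5
[np.float64(-0.0216), np.float64(0.1125), 0.0] rotz -0.0 rows>=2.3
[np.float64(0.0), np.float64(-0.0), 0.067] rotz -0.0 rows>=1.3
[np.float64(0.0), np.float64(-0.0), -0.117] rotz -0.0 rows>=2.3
```

Emit:
carry_out([
  {"xyz": [-0.0575,-0.0688,0.03],"angular": [0,0,0]},
  {"xyz": [-0.0575,-0.0688,0.05],"angular": [0,0,0]},
  {"xyz": [-0.0575,-0.0688,0.09],"angular": [0,0,0]},
  {"xyz": [-0.0575,-0.0688,0.13],"angular": [0,0,0]},
  {"xyz": [-0.0575,-0.0688,0.13],"angular": [0,0,0]},
  {"xyz": [-0.0575,-0.0688,0.16],"angular": [0,0,0]},
  {"xyz": [-0.0575,-0.0688,0.19],"angular": [0,0,0]},
  {"xyz": [-0.0575,-0.0688,0.215],"angular": [0,0,0]},
  {"xyz": [-0.0575,-0.0688,0.215],"angular": [0,0,0]},
  {"xyz": [-0.0575,-0.0688,0.215],"angular": [0,0,0]},
])

```text
clock: 23.05
position: [0.4517, -0.2155, 0.0488]
ee_rot: [0.998, -0.061, 0.0, -0.0]
ft_force: [-0.4, -1.3, -0.0]
grip_width: 1.0
grasp_force: 0.0
```

Emit:
carry_out([
  {"xyz": [0,0,0],"angular": [0,0,0]},
  {"xyz": [0,0,0],"angular": [0,0,0]},
  {"xyz": [0,0,0],"angular": [0,0,0]},
  {"xyz": [0,0,0],"angular": [0,0,0]},
  {"xyz": [0,0,0],"angular": [0,0,0]},
  {"xyz": [0,0,0],"angular": [0,0,0]},
  {"xyz": [0,0,0],"angular": [0,0,0]},
  {"xyz": [0,0,0],"angular": [0,0,0]},
  {"xyz": [0,0,0],"angular": [0,0,0]},
  {"xyz": [0,0,0],"angular": [0,0,0]},
], hand=0, grip_force=30)

```text
clock: 24.05
position: [0.4514, -0.2156, 0.048]
ee_rot: [0.998, -0.061, 0.0, 0.0]
ft_force: [-0.8, 0.1, 6.6]
grip_width: 0.391
grasp_force: 30.2
```

Emit:
carry_out([
  {"xyz": [0,0,-0.03],"angular": [0,0,0]},
  {"xyz": [0,0,-0.075],"angular": [0,0,0]},
  {"xyz": [0,0,-0.075],"angular": [0,0,0]},
  {"xyz": [-0.007,0.04,-0.075],"angular": [0,0,0]},
  {"xyz": [-0.014,0.08,-0.075],"angular": [0,0,0]},
  {"xyz": [-0.0216,0.1125,-0.075],"angular": [0,0,0]},
  {"xyz": [-0.0216,0.1125,-0.075],"angular": [0,0,0]},
  {"xyz": [-0.0216,0.1125,-0.075],"angular": [0,0,0]},
  {"xyz": [-0.0216,0.1125,-0.075],"angular": [0,0,0]},
])

```text
clock: 24.95
position: [0.4162, -0.3232, 0.1221]
ee_rot: [0.998, -0.06, -0.0, -0.0]
ft_force: [1.3, 0.9, -1.3]
grip_width: 0.382
grasp_force: 30.2
```

Run:
```python
from m import *
c=snap('wrist'); o=get_obs(); r=R.from_quat(o['ee_rot']).as_matrix(); print(o['clock'],o['position'],o['grip_width'],np.degrees(np.arctan2(r[1,0],r[0,0])))
s=snap('scene')
cv2.imwrite('pics/w8.png',cv2.cvtColor(np.hstack([cv2.resize(c['img'],(400,300)),cv2.resize(s['img'][150:300,60:260],(400,300))]),cv2.COLOR_RGB2BGR))
```

```text
25.0 [ 0.4163 -0.3231  0.1222] 0.389436074298097 -6.89873615547037
```

View pics/w8.png

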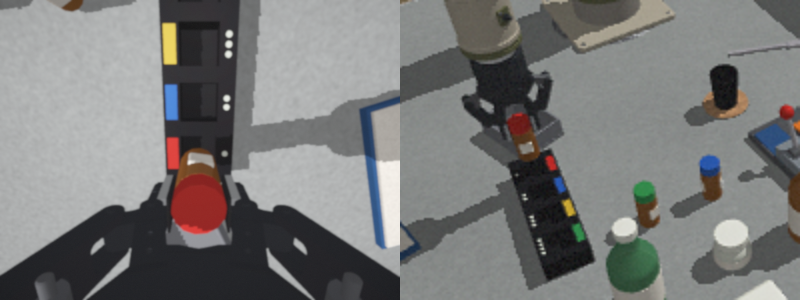

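The red vial is held centred above pocket 1, with its foot at about (200,160) pointing at the pocket. I lower it.

Emit:
carry_out([
  {"xyz": [0,0,0.02],"angular": [0,0,0]},
  {"xyz": [0,0,0.035],"angular": [0,0,0]},
  {"xyz": [0,0,0.045],"angular": [0,0,0]},
  {"xyz": [0,0,0.055],"angular": [0,0,0]},
  {"xyz": [0,0,0.06],"angular": [0,0,0]},
  {"xyz": [0,0,0.06],"angular": [0,0,0]},
])

```text
clock: 25.65
position: [0.4156, -0.3242, 0.0617]
ee_rot: [0.998, -0.061, -0.0, -0.0]
ft_force: [-0.3, -0.5, -0.1]
grip_width: 0.39
grasp_force: 30.3
```

Emit:
carry_out([
  {"xyz": [0,0,0.003],"angular": [0,0,0]},
  {"xyz": [0,0,0.006],"angular": [0,0,0]},
  {"xyz": [0,0,0.006],"angular": [0,0,0]},
])

```text
clock: 25.95
position: [0.4158, -0.3245, 0.0563]
ee_rot: [0.998, -0.061, 0.0, 0.0]
ft_force: [0.0, -0.2, -0.9]
grip_width: 0.387
grasp_force: 30.3
```

Emit:
carry_out([
  {"xyz": [0,0,0.001],"angular": [0,0,0]},
  {"xyz": [0,0,0.0015],"angular": [0,0,0]},
  {"xyz": [0,0,0.0015],"angular": [0,0,0]},
])

```text
clock: 26.25
position: [0.4163, -0.3246, 0.056]
ee_rot: [0.998, -0.061, 0.0, 0.0]
ft_force: [-2.3, 2.7, 10.8]
grip_width: 0.383
grasp_force: 31.4
```

Emit:
carry_out([
  {"xyz": [0,0,0],"angular": [0,0,0]},
  {"xyz": [0,0,0],"angular": [0,0,0]},
  {"xyz": [0,0,0],"angular": [0,0,0]},
  {"xyz": [0,0,0],"angular": [0,0,0]},
  {"xyz": [0,0,0],"angular": [0,0,0]},
  {"xyz": [0,0,-0.02],"angular": [0,0,0]},
  {"xyz": [0,0,-0.06],"angular": [0,0,0]},
  {"xyz": [0,0,-0.11],"angular": [0,0,0]},
  {"xyz": [0,0,-0.15],"angular": [0,0,0]},
  {"xyz": [0,0,-0.15],"angular": [0,0,0]},
], hand=0.7)

```text
clock: 27.25
position: [0.4182, -0.3257, 0.2105]
ee_rot: [0.998, -0.061, 0.003, 0.003]
ft_force: [0.2, 0.0, -0.4]
grip_width: 0.698
grasp_force: 0.0
```

```bash
python3 - <<'E'
from m import *
c=snap('wrist');s=snap('scene');t=snap('top'); o=get_obs(); print(o['clock'],o['position'])
show(c,'red',.088,200); show(s,'red',.088,40); show(t,'red',.088,30); show(t,'orange',.021,300); show(s,'orange',.021,60)
print('exp top',proj(t,(.416,-.324,.08)),'scene',proj(s,(.416,-.324,.08)))
E
echo '[0.4162,-0.3237,0.2015,-7]'>pose.json; python3 g.py .6112,-.0885,.2,-7 .6112,-.0885,.045,-7 .6112,-.0885,.12,-7 .4715,-.3306,.12,-7 .4715,-.3306,.0525,-7
```

```text
27.4 [ 0.4154 -0.3243  0.2042]
  red 243.1 183.9 wh 52.8 35.2 16 A 1247.5 [ 0.4207 -0.3159  0.088 ]
  red 123.7 225.9 wh 9.4 10.3 63 A 78.0 [ 0.4262 -0.3263  0.088 ]
  red 417.5 227.0 wh 12.0 13.0 90 A 120.5 [ 0.4177 -0.3197  0.088 ]
  red 402.5 228.0 wh 12.0 5.0 90 A 50.0 [ 0.4159 -0.2759  0.088 ]
  red 281.5 163.0 wh 6.0 7.0 90 A 34.5 [0.6206 0.0672 0.088 ]
  orange 93.9 198.6 wh 53.5 11.7 32 A 559.0 [0.5387 0.6545 0.021 ]
  orange 237.1 180.3 wh 11.3 56.4 87 A 366.5 [0.5862 0.2044 0.021 ]
  orange 277.4 205.3 wh 7.7 43.3 63 A 160.5 [0.5896 0.1999 0.021 ]
  orange 350.5 162.3 wh 5.7 39.0 88 A 110.5 [0.5587 0.6398 0.021 ]
exp top (np.float64(417.8708617263054), np.float64(227.8321831962896)) scene (np.float64(123.82538536337177), np.float64(225.47950432468758))
[np.float64(0.1649), np.float64(-0.2572), 0.0015] rotz -0.0 rows>=6.1
[np.float64(-0.0), np.float64(-0.0), 0.155] rotz -0.0 rows>=3.1
[np.float64(-0.0), np.float64(-0.0), -0.075] rotz -0.0 rows>=1.5
[np.float64(-0.1092), np.float64(0.2573), 0.0] rotz -0.0 rows>=5.6
[np.float64(0.0), np.float64(0.0), 0.0675] rotz -0.0 rows>=1.4
```

Red is seated: the floor force came at the predicted height, and both fixed views match. The straightedge is still in place. Next is blue.

Emit:
carry_out([
  {"xyz": [0.1649,-0.2572,0.0015],"angular": [0,0,0]},
  {"xyz": [0.1649,-0.2572,0.0015],"angular": [0,0,0]},
  {"xyz": [0.1649,-0.2572,0.0015],"angular": [0,0,0]},
  {"xyz": [0.1649,-0.2572,0.0015],"angular": [0,0,0]},
  {"xyz": [0.1649,-0.2572,0.0015],"angular": [0,0,0]},
  {"xyz": [0.1649,-0.2572,0.0015],"angular": [0,0,0]},
  {"xyz": [0.1649,-0.2572,0.0015],"angular": [0,0,0]},
  {"xyz": [0.1649,-0.2572,0.0015],"angular": [0,0,0]},
  {"xyz": [0.1649,-0.2572,0.0015],"angular": [0,0,0]},
], hand=1)

```text
clock: 28.3
position: [0.6099, -0.0905, 0.202]
ee_rot: [0.998, -0.062, -0.001, 0.0]
ft_force: [0.0, -0.3, -0.1]
grip_width: 0.996
grasp_force: 0.0
```

Emit:
carry_out([
  {"xyz": [0,0,0.04],"angular": [0,0,0]},
  {"xyz": [0,0,0.07],"angular": [0,0,0]},
  {"xyz": [0,0,0.1],"angular": [0,0,0]},
  {"xyz": [0,0,0.13],"angular": [0,0,0]},
  {"xyz": [0,0,0.155],"angular": [0,0,0]},
  {"xyz": [0,0,0.155],"angular": [0,0,0]},
  {"xyz": [0,0,0.155],"angular": [0,0,0]},
])

```text
clock: 29.0
position: [0.6104, -0.0908, 0.0487]
ee_rot: [0.998, -0.062, -0.0, 0.0]
ft_force: [0.9, 0.5, 0.2]
grip_width: 0.999
grasp_force: 0.0
```

Emit:
carry_out([
  {"xyz": [0,0,0],"angular": [0,0,0]},
  {"xyz": [0,0,0],"angular": [0,0,0]},
  {"xyz": [0,0,0],"angular": [0,0,0]},
  {"xyz": [0,0,0],"angular": [0,0,0]},
  {"xyz": [0,0,0],"angular": [0,0,0]},
  {"xyz": [0,0,0],"angular": [0,0,0]},
  {"xyz": [0,0,0],"angular": [0,0,0]},
  {"xyz": [0,0,0],"angular": [0,0,0]},
  {"xyz": [0,0,0],"angular": [0,0,0]},
  {"xyz": [0,0,0],"angular": [0,0,0]},
], hand=0)

```text
clock: 30.0
position: [0.6113, -0.0893, 0.0491]
ee_rot: [0.998, -0.061, 0.001, 0.0]
ft_force: [-1.2, -0.2, 5.2]
grip_width: 0.389
grasp_force: 29.6
```

Emit:
carry_out([
  {"xyz": [0,0,-0.04],"angular": [0,0,0]},
  {"xyz": [0,0,-0.09],"angular": [0,0,0]},
  {"xyz": [0,0,-0.105],"angular": [0,0,0]},
  {"xyz": [-0.02,0.04,-0.105],"angular": [0,0,0]},
  {"xyz": [-0.04,0.085,-0.105],"angular": [0,0,0]},
  {"xyz": [-0.06,0.13,-0.105],"angular": [0,0,0]},
  {"xyz": [-0.08,0.175,-0.105],"angular": [0,0,0]},
  {"xyz": [-0.1,0.22,-0.105],"angular": [0,0,0]},
  {"xyz": [-0.1092,0.2573,-0.105],"angular": [0,0,0]},
  {"xyz": [-0.1092,0.2573,-0.105],"angular": [0,0,0]},
  {"xyz": [-0.1092,0.2573,-0.085],"angular": [0,0,0]},
  {"xyz": [-0.1092,0.2573,-0.085],"angular": [0,0,0]},
])

```text
clock: 31.2
position: [0.4698, -0.3304, 0.131]
ee_rot: [0.998, -0.061, -0.002, -0.001]
ft_force: [0.1, -0.5, -1.2]
grip_width: 0.386
grasp_force: 30.3
```

Run:
```python
from m import *
c=snap('wrist'); o=get_obs(); print(o['clock'],o['position'],o['grip_width'])
s=snap('scene')
cv2.imwrite('pics/w9.png',cv2.cvtColor(np.hstack([cv2.resize(c['img'],(400,300)),cv2.resize(s['img'][150:300,60:260],(400,300))]),cv2.COLOR_RGB2BGR))
show(c,'blue',.15,100); show(c,'red',.038,20)
```

```text
31.25 [ 0.4705 -0.3304  0.1323] 0.3921124190743947
  blue 254.0 259.0 wh 74.0 70.0 90 A 4034.5 [ 0.4667 -0.3304  0.15  ]
  blue 462.6 241.5 wh 58.7 159.6 15 A 1005.0 [ 0.4639 -0.4359  0.15  ]
  blue 221.9 190.5 wh 39.3 14.5 88 A 504.0 [ 0.505  -0.3197  0.15  ]
```

View pics/w9.png

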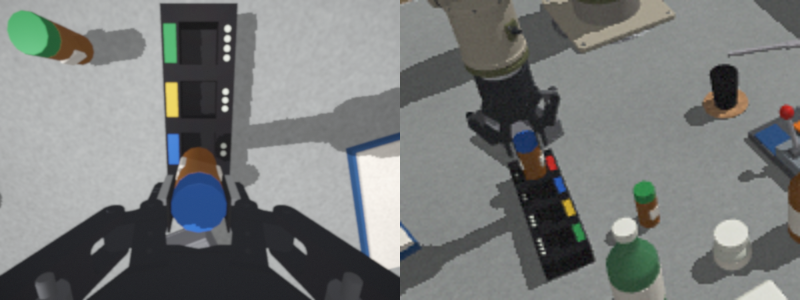

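The blue vial hangs centred over pocket 2, with its foot at about (200,160). I lower it.

Emit:
carry_out([
  {"xyz": [0,0,0.025],"angular": [0,0,0]},
  {"xyz": [0,0,0.045],"angular": [0,0,0]},
  {"xyz": [0,0,0.055],"angular": [0,0,0]},
  {"xyz": [0,0,0.065],"angular": [0,0,0]},
  {"xyz": [0,0,0.072],"angular": [0,0,0]},
  {"xyz": [0,0,0.072],"angular": [0,0,0]},
])

```text
clock: 31.9
position: [0.4709, -0.3311, 0.0609]
ee_rot: [0.998, -0.061, -0.0, -0.0]
ft_force: [0.2, 0.5, -0.8]
grip_width: 0.392
grasp_force: 30.3
```

Emit:
carry_out([
  {"xyz": [0,0,0.003],"angular": [0,0,0]},
  {"xyz": [0,0,0.005],"angular": [0,0,0]},
  {"xyz": [0,0,0.006],"angular": [0,0,0]},
  {"xyz": [0,0,0.006],"angular": [0,0,0]},
])

```text
clock: 32.3
position: [0.4719, -0.3315, 0.057]
ee_rot: [0.998, -0.061, 0.001, 0.001]
ft_force: [-4.1, 2.8, 11.6]
grip_width: 0.387
grasp_force: 31.6
```

Floor reached at the predicted height. I release and go to green.

Emit:
carry_out([
  {"xyz": [0,0,0],"angular": [0,0,0]},
  {"xyz": [0,0,0],"angular": [0,0,0]},
  {"xyz": [0,0,0],"angular": [0,0,0]},
  {"xyz": [0,0,0],"angular": [0,0,0]},
  {"xyz": [0,0,0],"angular": [0,0,0]},
  {"xyz": [0,0,-0.02],"angular": [0,0,0]},
  {"xyz": [0,0,-0.06],"angular": [0,0,0]},
  {"xyz": [0,0,-0.11],"angular": [0,0,0]},
  {"xyz": [0,0,-0.15],"angular": [0,0,0]},
  {"xyz": [0,0,-0.15],"angular": [0,0,0]},
], hand=0.7)

```text
clock: 33.3
position: [0.4736, -0.3323, 0.2113]
ee_rot: [0.998, -0.061, 0.004, 0.003]
ft_force: [0.7, -0.6, 0.1]
grip_width: 0.701
grasp_force: 0.0
```

```bash
python3 - <<'E'
from m import *
c=snap('wrist');s=snap('scene');t=snap('top'); o=get_obs(); print(o['clock'],o['position'])
for k in('red','blue'):
  print(k); show(s,k,.088,40) if k=='red' else 0; show(t,k,.088,40)
print(proj(t,(.4715,-.331,.083)),proj(s,(.4715,-.331,.083)));show(t,'orange',.021,300)
print('green now',[onz(c,*cv2.minAreaRect(q)[0],.078) for q in blobs(c,'green',200)][:2]); show(s,'blue',.088,50)
E
echo '[0.4715,-0.3306,0.202,-7]'>pose.json; python3 g.py .5999,-.2043,.2,-7 .5999,-.2043,.045,-7 .5999,-.2043,.13,-7 .5827,-.3443,.13,-7
```

```text
33.45 [ 0.4707 -0.3313  0.2048]
red
  red 123.7 225.9 wh 9.4 10.3 63 A 78.0 [ 0.4262 -0.3263  0.088 ]
  red 417.5 227.0 wh 12.0 13.0 90 A 121.0 [ 0.4177 -0.3197  0.088 ]
  red 402.5 228.0 wh 12.0 5.0 90 A 50.0 [ 0.4159 -0.2759  0.088 ]
blue
  blue 78.5 294.8 wh 12.7 41.3 88 A 463.0 [0.2517 0.6531 0.088 ]
  blue 280.6 181.5 wh 18.8 14.3 86 A 234.5 [0.5635 0.0722 0.088 ]
  blue 184.5 79.5 wh 23.0 37.0 90 A 168.5 [0.9025 0.3629 0.088 ]
  blue 418.0 208.0 wh 12.0 12.0 90 A 110.0 [ 0.4733 -0.3277  0.088 ]
  blue 206.5 106.7 wh 2.4 93.1 88 A 74.0 [0.8085 0.2932 0.088 ]
  blue 15.6 286.5 wh 2.4 33.3 6 A 47.5 [0.2786 0.8324 0.088 ]
  blue 237.0 178.5 wh 3.0 22.0 90 A 47.0 [0.576  0.2021 0.088 ]
  blue 402.5 210.0 wh 12.0 5.0 90 A 46.5 [ 0.4685 -0.2816  0.088 ]
(np.float64(418.49050245260264), np.float64(208.84235317932757)) (np.float64(127.69369672169148), np.float64(235.84448789900526))
  orange 94.0 198.7 wh 53.7 11.7 32 A 560.0 [0.5384 0.6543 0.021 ]
  orange 237.2 180.3 wh 11.2 56.2 87 A 366.5 [0.5862 0.2041 0.021 ]
green now [array([ 0.5991, -0.2067,  0.078 ]), array([ 0.5807, -0.3185,  0.078 ])]
  blue 341.3 110.3 wh 25.9 25.8 30 A 460.0 [0.2788 0.8579 0.088 ]
  blue 372.7 221.7 wh 24.1 36.3 56 A 414.0 [0.8961 0.366  0.088 ]
  blue 245.8 217.8 wh 12.0 11.3 45 A 100.5 [0.6298 0.0253 0.088 ]
  blue 395.4 276.6 wh 2.4 78.4 52 A 98.0 [1.0839 0.244  0.088 ]
  blue 277.8 202.1 wh 6.3 19.2 63 A 86.5 [0.6314 0.1643 0.088 ]
  blue 128.0 237.0 wh 9.8 10.7 63 A 81.0 [ 0.4819 -0.3328  0.088 ]
  blue 351.0 159.5 wh 5.0 18.0 90 A 80.5 [0.6027 0.5776 0.088 ]
  blue 308.1 122.7 wh 4.8 20.5 69 A 71.0 [0.2739 0.6353 0.088 ]
[np.float64(0.1121), np.float64(-0.141), 0.002] rotz -0.0 rows>=3.6
[np.float64(-0.0), np.float64(-0.0), 0.155] rotz -0.0 rows>=3.1
[np.float64(-0.0), np.float64(-0.0), -0.085] rotz -0.0 rows>=1.7
[np.float64(-0.0001), np.float64(0.141), 0.0] rotz -0.0 rows>=2.8
```

Both are seated and the straightedge has not moved. Now green.

Emit:
carry_out([
  {"xyz": [0.1121,-0.141,0.002],"angular": [0,0,0]},
  {"xyz": [0.1121,-0.141,0.002],"angular": [0,0,0]},
  {"xyz": [0.1121,-0.141,0.002],"angular": [0,0,0]},
  {"xyz": [0.1121,-0.141,0.002],"angular": [0,0,0]},
  {"xyz": [0.1121,-0.141,0.002],"angular": [0,0,0]},
  {"xyz": [0.1121,-0.141,0.002],"angular": [0,0,0]},
  {"xyz": [0.1121,-0.141,0.002],"angular": [0,0,0]},
], hand=1)

```text
clock: 34.15
position: [0.5985, -0.2063, 0.2022]
ee_rot: [0.998, -0.062, -0.001, 0.0]
ft_force: [0.1, -0.8, -0.1]
grip_width: 1.004
grasp_force: 0.0
```

Emit:
carry_out([
  {"xyz": [0,0,0.04],"angular": [0,0,0]},
  {"xyz": [0,0,0.07],"angular": [0,0,0]},
  {"xyz": [0,0,0.1],"angular": [0,0,0]},
  {"xyz": [0,0,0.13],"angular": [0,0,0]},
  {"xyz": [0,0,0.155],"angular": [0,0,0]},
  {"xyz": [0,0,0.155],"angular": [0,0,0]},
  {"xyz": [0,0,0.155],"angular": [0,0,0]},
])

```text
clock: 34.85
position: [0.599, -0.2061, 0.0487]
ee_rot: [0.998, -0.062, -0.0, 0.0]
ft_force: [-0.5, 0.9, 1.3]
grip_width: 0.996
grasp_force: 0.0
```

Emit:
carry_out([
  {"xyz": [0,0,0],"angular": [0,0,0]},
  {"xyz": [0,0,0],"angular": [0,0,0]},
  {"xyz": [0,0,0],"angular": [0,0,0]},
  {"xyz": [0,0,0],"angular": [0,0,0]},
  {"xyz": [0,0,0],"angular": [0,0,0]},
  {"xyz": [0,0,0],"angular": [0,0,0]},
  {"xyz": [0,0,0],"angular": [0,0,0]},
  {"xyz": [0,0,0],"angular": [0,0,0]},
  {"xyz": [0,0,0],"angular": [0,0,0]},
  {"xyz": [0,0,0],"angular": [0,0,0]},
], hand=0)

```text
clock: 35.85
position: [0.6001, -0.2051, 0.0491]
ee_rot: [0.998, -0.061, 0.001, 0.0]
ft_force: [-1.2, 0.1, 7.2]
grip_width: 0.389
grasp_force: 30.0
```

Emit:
carry_out([
  {"xyz": [0,0,-0.04],"angular": [0,0,0]},
  {"xyz": [0,0,-0.085],"angular": [0,0,0]},
  {"xyz": [0,0,-0.085],"angular": [0,0,0]},
  {"xyz": [0,0.04,-0.085],"angular": [0,0,0]},
  {"xyz": [0,0.08,-0.085],"angular": [0,0,0]},
  {"xyz": [0,0.12,-0.085],"angular": [0,0,0]},
  {"xyz": [0,0.141,-0.085],"angular": [0,0,0]},
  {"xyz": [0,0.141,-0.085],"angular": [0,0,0]},
  {"xyz": [0,0.141,-0.085],"angular": [0,0,0]},
])

```text
clock: 36.75
position: [0.582, -0.3448, 0.1326]
ee_rot: [0.998, -0.061, -0.0, -0.0]
ft_force: [0.9, 0.5, -0.7]
grip_width: 0.389
grasp_force: 30.2
```

Run:
```python
from m import *
c=snap('wrist'); o=get_obs(); print(o['clock'],o['position'],o['grip_width'])
show(c,'green',.15,100)
```

```text
36.8 [ 0.5825 -0.3437  0.1329] 0.3893125981930794
  green 254.0 259.0 wh 74.0 70.0 90 A 4089.5 [ 0.578  -0.3447  0.15  ]
  green 221.5 191.4 wh 39.3 14.4 88 A 496.0 [ 0.6163 -0.3335  0.15  ]
```

The cap and patch pixels are the same as for blue at this stage, so the alignment is right. I lower it.

Emit:
carry_out([
  {"xyz": [0,0,0.025],"angular": [0,0,0]},
  {"xyz": [0,0,0.045],"angular": [0,0,0]},
  {"xyz": [0,0,0.055],"angular": [0,0,0]},
  {"xyz": [0,0,0.065],"angular": [0,0,0]},
  {"xyz": [0,0,0.072],"angular": [0,0,0]},
  {"xyz": [0,0,0.072],"angular": [0,0,0]},
])

```text
clock: 37.4
position: [0.5821, -0.3447, 0.0608]
ee_rot: [0.998, -0.061, -0.0, -0.0]
ft_force: [-0.3, 0.1, -1.4]
grip_width: 0.389
grasp_force: 30.2
```

Emit:
carry_out([
  {"xyz": [0,0,0.003],"angular": [0,0,0]},
  {"xyz": [0,0,0.005],"angular": [0,0,0]},
  {"xyz": [0,0,0.006],"angular": [0,0,0]},
  {"xyz": [0,0,0.006],"angular": [0,0,0]},
])

```text
clock: 37.8
position: [0.5832, -0.3451, 0.0571]
ee_rot: [0.998, -0.061, 0.001, 0.0]
ft_force: [-2.2, 1.7, 8.3]
grip_width: 0.384
grasp_force: 30.8
```

Floor reached. I release, rise, and triangulate the lever tip.

Emit:
carry_out([
  {"xyz": [0,0,0],"angular": [0,0,0]},
  {"xyz": [0,0,0],"angular": [0,0,0]},
  {"xyz": [0,0,0],"angular": [0,0,0]},
  {"xyz": [0,0,0],"angular": [0,0,0]},
  {"xyz": [0,0,0],"angular": [0,0,0]},
  {"xyz": [0,0,-0.02],"angular": [0,0,0]},
  {"xyz": [0,0,-0.06],"angular": [0,0,0]},
  {"xyz": [0,0,-0.11],"angular": [0,0,0]},
  {"xyz": [0,0,-0.16],"angular": [0,0,0]},
  {"xyz": [0,0,-0.21],"angular": [0,0,0]},
  {"xyz": [0,0,-0.21],"angular": [0,0,0]},
], hand=0.7)

```text
clock: 38.9
position: [0.5848, -0.3453, 0.2736]
ee_rot: [0.998, -0.061, 0.005, 0.002]
ft_force: [0.9, -0.4, -0.3]
grip_width: 0.704
grasp_force: 0.0
```

```bash
python3 - <<'E'
from m import *
c=snap('wrist');s=snap('scene');t=snap('top'); o=get_obs(); print(o['clock'],o['position'])
w2=pickle.load(open('w2.pkl','rb'))
def cen(c,k,p,mn=8):
    q=min(blobs(c,k,mn),key=lambda x:np.hypot(*(np.array(cv2.minAreaRect(x)[0])-proj(c,p))));m=cv2.moments(q);return m['m10']/m['m00'],m['m01']/m['m00']
p=(.61,.063,.09);P=[(x,cen(x,'red',p)) for x in(w2,t,s)];print(P[0][1],P[1][1],P[2][1])
for I in((0,1,2),(0,1),(0,2),(1,2)):
    X=tri([ray(*(P[i][0],)+P[i][1]) for i in I]);print(I,X)
print('green',cen(t,'green',(.583,-.345,.083)),proj(t,(.583,-.345,.083)),cen(s,'green',(.583,-.345,.083)),proj(s,(.583,-.345,.083)))
for u,v in((300,85),): pass
E
echo '[0.5827,-0.3443,0.262,-7]'>pose.json; python3 g.py .50,.03,.262,-7
```

```text
39.05 [ 0.5821 -0.345   0.2648]
(303.6852154937261, 107.987452264048) (281.6666666666667, 162.76388888888889) (252.8793103448276, 205.75287356321837)
(0, 1, 2) [0.6138 0.0676 0.1095]
(0, 1) [0.6118 0.0695 0.1219]
(0, 2) [0.6129 0.0673 0.1085]
(1, 2) [0.6145 0.0675 0.1098]
green (418.13235294117646, 171.5343137254902) (np.float64(418.83330759334984), np.float64(172.06572596043296)) (136.95309882747068, 260.77721943048573) (np.float64(136.74418014238228), np.float64(260.1608096270514))
[np.float64(-0.1277), np.float64(-0.3614), 0.0] rotz -0.0 rows>=7.7
```

```bash
echo '[0.5827,-0.3443,0.262,-7]'>pose.json; python3 g.py .565,.0665,.22,1.5 .565,.0665,.098,1.5 .665,.069,.098,1.5
```

```text
[np.float64(-0.0676), np.float64(-0.4056), 0.042] rotz -8.5 rows>=8.3
[np.float64(-0.0), np.float64(0.0), 0.122] rotz -0.0 rows>=2.4
[np.float64(0.1), np.float64(0.0001), 0.0] rotz -0.0 rows>=2.0
```

Emit:
carry_out([
  {"xyz": [-0.0676,-0.4056,0.042],"angular": [0,0,-8.5]},
  {"xyz": [-0.0676,-0.4056,0.042],"angular": [0,0,-8.5]},
  {"xyz": [-0.0676,-0.4056,0.042],"angular": [0,0,-8.5]},
  {"xyz": [-0.0676,-0.4056,0.042],"angular": [0,0,-8.5]},
  {"xyz": [-0.0676,-0.4056,0.042],"angular": [0,0,-8.5]},
  {"xyz": [-0.0676,-0.4056,0.042],"angular": [0,0,-8.5]},
  {"xyz": [-0.0676,-0.4056,0.042],"angular": [0,0,-8.5]},
  {"xyz": [-0.0676,-0.4056,0.042],"angular": [0,0,-8.5]},
  {"xyz": [-0.0676,-0.4056,0.042],"angular": [0,0,-8.5]},
  {"xyz": [-0.0676,-0.4056,0.042],"angular": [0,0,-8.5]},
  {"xyz": [-0.0676,-0.4056,0.042],"angular": [0,0,-8.5]},
], hand=0)

```text
clock: 40.15
position: [0.5645, 0.0644, 0.2222]
ee_rot: [1.0, 0.013, -0.001, 0.0]
ft_force: [-0.6, -0.6, 0.2]
grip_width: -0.004
grasp_force: 0.0
```

Emit:
carry_out([
  {"xyz": [0,0,0.04],"angular": [0,0,0]},
  {"xyz": [0,0,0.08],"angular": [0,0,0]},
  {"xyz": [0,0,0.11],"angular": [0,0,0]},
  {"xyz": [0,0,0.122],"angular": [0,0,0]},
  {"xyz": [0,0,0.122],"angular": [0,0,0]},
])

```text
clock: 40.65
position: [0.5641, 0.064, 0.0999]
ee_rot: [1.0, 0.012, -0.001, 0.0]
ft_force: [-0.1, 0.8, 0.6]
grip_width: -0.001
grasp_force: 0.0
```

Emit:
carry_out([
  {"xyz": [0.02,0,0],"angular": [0,0,0]},
  {"xyz": [0.035,0,0],"angular": [0,0,0]},
  {"xyz": [0.05,0,0],"angular": [0,0,0]},
  {"xyz": [0.065,0,0],"angular": [0,0,0]},
  {"xyz": [0.075,0,0],"angular": [0,0,0]},
  {"xyz": [0.085,0,0],"angular": [0,0,0]},
  {"xyz": [0.085,0,0],"angular": [0,0,0]},
])

```text
clock: 41.35
position: [0.6508, 0.0677, 0.1019]
ee_rot: [1.0, 0.013, 0.001, -0.0]
ft_force: [-0.4, 0.3, 0.6]
grip_width: -0.0
grasp_force: 0.0
```

Run:
```python
from m import *
c=snap('wrist');s=snap('scene'); o=get_obs(); print(o['clock'],o['position'],o['ft_force'])
cv2.imwrite('pics/w10.png',cv2.cvtColor(np.hstack([cv2.resize(c['img'],(400,300)),cv2.resize(s['img'][150:270,180:340],(400,300))]),cv2.COLOR_RGB2BGR))
```

```text
41.45 [0.6497 0.0681 0.1016] [-0.6073  0.5579 -1.0567]
```

View pics/w10.png

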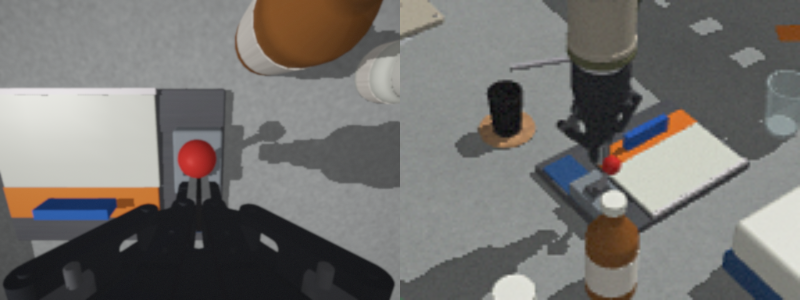

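The lever follows the fingers: the ball is at (197,158), past upright. I keep pushing in small steps and watch the force.

Emit:
carry_out([
  {"xyz": [0.005,0,0],"angular": [0,0,0]},
  {"xyz": [0.01,0,0],"angular": [0,0,0]},
  {"xyz": [0.015,0,0],"angular": [0,0,0]},
  {"xyz": [0.015,0,0],"angular": [0,0,0]},
])

```text
clock: 41.85
position: [0.6612, 0.0688, 0.1005]
ee_rot: [1.0, 0.014, -0.004, 0.001]
ft_force: [-19.2, -3.2, 9.1]
grip_width: 0.002
grasp_force: 9.8
```

Emit:
carry_out([
  {"xyz": [0.003,0,0],"angular": [0,0,0]},
  {"xyz": [0.005,0,0],"angular": [0,0,0]},
  {"xyz": [0.005,0,0],"angular": [0,0,0]},
])

```text
clock: 42.15
position: [0.6619, 0.0688, 0.1002]
ee_rot: [1.0, 0.014, -0.009, 0.002]
ft_force: [-43.0, -5.7, 22.9]
grip_width: 0.004
grasp_force: 21.9
```

The lever is at its stop: the force rose while x stayed put. I back off, rise and look again.

Emit:
carry_out([
  {"xyz": [-0.01,0,0],"angular": [0,0,0]},
  {"xyz": [-0.04,0,-0.01],"angular": [0,0,0]},
  {"xyz": [-0.07,0,-0.05],"angular": [0,0,0]},
  {"xyz": [-0.1,0,-0.1],"angular": [0,0,0]},
  {"xyz": [-0.1,0.03,-0.15],"angular": [0,0,0]},
  {"xyz": [-0.1,0.07,-0.2],"angular": [0,0,0]},
  {"xyz": [-0.1,0.07,-0.2],"angular": [0,0,0]},
  {"xyz": [-0.1,0.07,-0.2],"angular": [0,0,0]},
])

```text
clock: 42.95
position: [0.5732, -0.007, 0.3049]
ee_rot: [1.0, 0.011, 0.003, 0.001]
ft_force: [0.2, 1.2, 0.3]
grip_width: 0.0
grasp_force: 0.0
```

Run:
```python
from m import *
c=snap('wrist');s=snap('scene');t=snap('top'); o=get_obs(); print(o['clock'],o['position'],o['ft_force'])
def cen(c,k,p,mn=8):
    q=min(blobs(c,k,mn),key=lambda x:np.hypot(*(np.array(cv2.minAreaRect(x)[0])-proj(c,p))));m=cv2.moments(q);return m['m10']/m['m00'],m['m01']/m['m00']
p=(.69,.07,.11);print('tip',tri([ray(x,*cen(x,'red',p)) for x in(c,t,s)]),tri([ray(x,*cen(x,'red',p)) for x in(c,s)]))
def ends(cc,n):
    hs=cv2.cvtColor(cc['img'],cv2.COLOR_RGB2HSV);h=cv2.inRange(hs,(0,0,165),(180,60,255));q=max(blobs(cc,'orange',100),key=lambda b:-np.hypot(*(np.array(cv2.minAreaRect(b)[0])-proj(cc,(.587,.203,.021)))))
    r=cv2.boxPoints(cv2.minAreaRect(q));print(n,'ruler',[onz(cc,*x,.021)[:2] for x in r])
    q=min(cv2.findContours(h,0,1)[0],key=lambda b:np.hypot(*(np.array(cv2.minAreaRect(b)[0])-proj(cc,(.664,.206,.021))))+(500 if cv2.contourArea(b)<300 else 0))
    print(n,'plate',[onz(cc,*x,.021)[:2] for x in cv2.boxPoints(cv2.minAreaRect(q))])
ends(c,'w');ends(t,'t')
cv2.imwrite('pics/fin.png',cv2.cvtColor(np.hstack([cv2.resize(c['img'],(400,300)),cv2.resize(s['img'][150:300,80:280],(400,300))]),cv2.COLOR_RGB2BGR))
```

```text
43.1 [ 0.5713 -0.0033  0.3006] [-0.1402  1.3143 -0.5806]
tip [0.6845 0.0698 0.1066] [0.6841 0.0693 0.1065]
w ruler [array([0.7937, 0.037 ]), array([ 0.7946, -0.0042]), array([ 0.7629, -0.005 ]), array([0.7619, 0.0373])]
w plate [array([0.7163, 0.2992]), array([0.7223, 0.1079]), array([0.6096, 0.1129]), array([0.6031, 0.3189])]
t ruler [array([0.6021, 0.2947]), array([0.607 , 0.1136]), array([0.5701, 0.1129]), array([0.5653, 0.293 ])]
t plate [array([0.7184, 0.2976]), array([0.7232, 0.1149]), array([0.6116, 0.1131]), array([0.607 , 0.2924])]
```

View pics/fin.png

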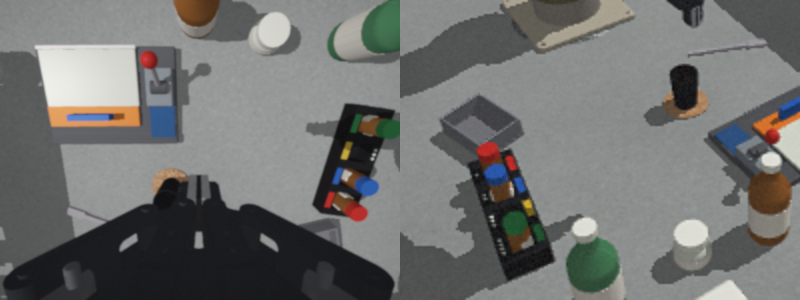

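The final look shows:
- Cup on the mat at (685,85) in the right-hand picture.
- Straightedge flush and even along the plate.
- Red, blue and green vials in pockets 1, 2 and 4, with pocket 3 empty.
- Lever over at (150,60) in the left-hand picture. The direction of the reaction force gives a lean of about +0.49 rad against a hard stop.

I hand in.

```bash
python3 -c "
from workcell import *
print(hand_in())"
```

```text
the job is handed in; nothing more can be done
None
```

I handed the job in after about 43 s of robot time, with no verdict returned: the cup is on the mat, the straightedge is flush and even (put back after it was knocked about 3 cm), the red, blue and green vials are seated in order (yellow was absent), and the lever is pushed away to its stop.

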